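# Bring the hand-piece hanger round the jeweller's tool rail and lock it

### The arm

A 6-joint arm with a two-finger parallel gripper is mounted at the origin on the work surface. World frame = base frame: x ahead of the robot, y to its left, z up, the work surface at z = 0. Lengths are in mm, angles in rad, forces in N, time in s.
With the tool pointing down it reaches from about 350 to 875 mm from the base axis. Payload 4.2 kg.
Tool frame: the origin (TCP) lies midway between the tips of the shut fingers; the grasp point (between the pads) lies 19 mm behind it; z points along the fingers, y is the line along which they close (so a half turn about z gives the same grasp; the last joint's range is limited). The gripper opens to 85 mm and grips with 20 to 120 N. Pads are 22 mm wide; open, the fingers measure 114 mm over their backs; the gripper's body (76 mm by 85 mm) begins 54 mm behind the grasp point. The pads swing forward as they close: fully open they stand 13 mm farther back than shut.
Start: joints at [1.43, 0.385, 0.008, 0, -1.194, -0.259], TCP at [243.238, 575.703, 209.412] pointing down, gripper open.
Joint ranges: [-3.14, 3.14], [-1.21, 2.06], [-1.07, 1.41], [-3.16, 2.05], [-2.99, -0.16], [-3.1, 3.1]. Speed limits (rad/s): [2.79, 2.79, 3.14, 3.14, 3.14, 3.14].

### API

Orientations are given as a unit quaternion [x, y, z, w].
In Python, from bench import read_state, get_image, job_done gives the robot as it stands.
- The arm moves only by the tool servo_tool, never from a script. Its arguments are lists of equal length, an entry for each row: "rotation": the turn, a rotation vector about the world's x, y, z scaled (see below), a list of three; "slide": the shift along the world's x, y, z scaled (see below), a list of three; "grip": the opening, from -1 (shut) to 1 (fully open). In form: {"rotation": [[rx, ry, rz], ...], "slide": [[tx, ty, tz], ...], "grip": [grip, ...]}. A call has 1 to 8 rows; each row is the pose to reach, as a shift and turn from the pose commanded when the call began, turning the shorter way round; what a row does not reach only later rows make up. The controller multiplies each number of a shift by 0.2 m and each number of a turn by 360 degrees. A row lasts 1/8 s, in which the tool goes at most 62.5 mm and 10.7 degrees, less where a joint would pass 70% of its speed; a pose out of reach is approached as far as the arm can. A call with a number of a shift or a turn outside -1 to 1 is refused whole. A call with a gripper value outside its range is refused whole. The fingers move at their own pace and stop on an object; the grip force is fixed at half the most. Time passes only in rows, so rows that repeat a pose let the fingers close. It gives the time, the measured TCP pose, the force, the opening and the grip force at its end, in the units of the state.
- read_state(): the state, without advancing time (a new reading comes with each control period).
- get_image(name): name is "side" or "top"; returns a dict with "image" (420x560x3 uint8, red, green, blue), "depth" (420x560 float32, mm along the optical axis (not along the pixel's ray), 0 where there is no reading), "camera_matrix" (3x3 intrinsics, pixels), "rvec" (rotation vector, rad) and "tvec" (3), from world to camera coordinates, as OpenCV has them. Camera axes: x right, y down, z forward; pixel columns grow to the right and rows downward; lengths in mm; the calibration is good to about 2 mm. A picture is of the moment at which its call begins.
- job_done(): hands the job in; it is judged then, once.
The state is a dict: "clock": time; "joints": joint angles; "joint_vel": joint speeds; "joint_efforts": joint torques, N m; "position": TCP position; "ee_rot": TCP orientation; "contact_force": force on the tool from outside, world axes, zero at the start; "wrist_torque": the same for the moment, N m; "gripper_width": finger opening in mm; "grasp_force": force on a finger pad.
Only numpy, scipy, OpenCV 4.12 (cv2) and the standard library are available. Lean on these libraries where they do the work, as an engineer would, in place of code of your own. Each camera call takes 0.05 s, during which the arm holds its last target. There are 200 camera calls.

### The job

The hand-piece hanger has been left at the far end of the bent tool rail. Take hold of its collar and slide it gently along the rail and round all the bends until it sits fully home against the rubber buffer at the other end; the rail is bent by hand, so feel your way and never force the collar against it. Then flip the catch fully down behind the collar, let go, and leave the other tools on the bench where they are.

Things in the scene. Friction and masses are not known exactly. Their poses are not given: they have to be found in the camera images.
- rail: First post of the tool rail: dark pillar, 52 mm flange; origin on the bench under it. A level round steel bar, 12 mm thick, centre line 100 mm above the bench, starts on its axis and runs along this frame's x: straight for 58 to 82 mm (nominal 70), then a 35 mm radius bend to the left (from above) of 45 degrees, give or take 11, then the middle leg (see stop).
- stop (a point): Centre of the face of the rubber buffer (21 mm across, gives 1 mm per N, at most 4 mm, springs back slowly) at the rail's other end, on the bar's centre line; x points back along the last straight. The middle leg, 97 to 113 mm, may be kinked up to 17 degrees either way after 35 and 70 mm; then 45 degrees left again (give or take 11, radius 35), then 58 to 82 mm straight to here.
- hanger: Steel hanger on the bar near the first post: a ring collar 27 mm across, 10 mm long, bore 15.4 mm (1.7 mm play all round the bar), with a J hook hanging to 41 mm below. 60 to 130 g. Origin: centre of the bore; x along the bore, away from the first post (hook opens the other way); z up. Home against the buffer its origin is 5 mm from stop. Grip it across, a finger either side of the bar.
- catch (a joint): Steel fork catch on the far post. Hinge: level, across the bar, 16 mm behind stop (away from the straight) and 20 mm above it. 0: fully down, level over the collar, both prongs behind it (12 mm from stop); starts thrown back at 1.75 to 2.0 rad. Stiff: stays put, moves for 1 to 2 N at its end. Bar 9 mm wide, 5 mm thick, 24 mm wide at the fork. It draws in a collar up to 4 mm short of home.
- catch_knob (a point): Centre of the black ball knob, 12 mm across, on the catch's end, 38 mm from its hinge; moves with the catch.
- bench_block: Bystander: bright steel bench block, 62 x 62 x 18 mm, between the rail and the worker.
- bur_block: Bystander: wooden block 90 x 60 x 32 mm with small rotary burs standing in it (to 60 mm high), behind the rail.
- file: Bystander: flat file with a wooden handle, 245 mm long, lying on the bench.
- hammer: Bystander: hammer with a wooden handle, about 220 mm long, lying on the bench.
- pumice_jar: Bystander: small glass jar with a steel lid, 56 mm across, 62 mm high.
- polish_tin: Bystander: low round aluminium tin, 68 mm across, 40 mm high.
- saw_frame: Bystander: piercing-saw frame with a dark wooden handle, 230 mm long, lying on the bench.

How it is judged (in metres and radians):
On the way, in this order (a step that is already met when the one before it is completed fails the run):
1. the hanger has been slid round the bends onto the last straight of the rail (distance between hanger and stop below 0.055 m), for 0.1 s.
2. its collar is home against the buffer (x of hanger in the frame of stop below 0.008 m), for 0.2 s.
At the end, for the whole second after the job is handed in: the hanger hangs at rest on the last straight with its collar within 3 mm of the buffer, and the catch is fully down (within 0.1 rad) behind it (x of hanger in the frame of stop below 0.008 m and distance between hanger and stop below 0.012 m and value of joint catch below 0.1 rad and linear speed of hanger below 0.02 m/s); the robot touches nothing.
It fails at once if the collar is forced against the rail (contact force between hanger and rail above 12 N).
It fails at once if another tool on the bench is pushed away by more than 20 mm (distance of any of bench_block, bur_block, file, hammer, pumice_jar, polish_tin, saw_frame from where it was at the start of the episode above 0.02 m).
It also fails if it takes over 72 s, if anything falls off the work surface, if the arm or the gripper's body presses on something with over 40 N, if the wrist force passes 120 N, or if a joint passes its speed limit or range.

## Working session

There is one attempt and no reset: what is moved stays moved. The work goes in short steps, Python scripts to look and compute and a tool call to move; the robot and the scene stay as the last step left them, time stands still between calls to the robot, and variables do not carry over. Pictures are saved under pics/ and viewed, at most 10 in all, crops included, and the job is handed in when it is done.

Besides the shell and the picture viewer there is one more tool, called after "Call:" as a command line: name --argument value ..., lists and objects as JSON in quotes. servo_tool: Moves the arm, as the interface text tells. Shifts and turns lie within -1 to 1; 1 stands for 0.2 m of shift or 360 degrees of turn. Its arguments: {"type":"object","properties":{"rotation":{"type":"array","items":{"type":"array","items":{"type":"number","minimum":-1,"maximum":1}}},"slide":{"type":"array","items":{"type":"array","items":{"type":"number","minimum":-1,"maximum":1}}},"grip":{"type":"array","items":{"type":"number"}}},"required":["rotation","slide","grip"]}

```bash
mkdir -p pics; ls; cat > h.py <<'E'
import numpy as np, cv2
from bench import read_state, get_image, job_done
def save(n,im): cv2.imwrite(f'pics/{n}.png',cv2.cvtColor(im,cv2.COLOR_RGB2BGR))
def world(d):
    K=d['camera_matrix'];R=cv2.Rodrigues(np.array(d['rvec'],float))[0];t=np.array(d['tvec'],float).reshape(3)
    v,u=np.mgrid[0:420,0:560];z=d['depth']
    P=np.stack([(u-K[0,2])/K[0,0]*z,(v-K[1,2])/K[1,1]*z,z],-1)
    return (P-t)@R
def ray(d,u,v,h):
    K=np.array(d['camera_matrix']);R=cv2.Rodrigues(np.array(d['rvec'],float))[0];t=np.array(d['tvec'],float).reshape(3)
    c=-R.T@t;r=R.T@np.linalg.inv(K)@[u,v,1]
    return c+r*(h-c[2])/r[2]
E
python3 - <<'E'
from h import *
import pickle
for n in('top','side'):
    d=get_image(n);save(n,d['image']);pickle.dump(d,open(n+'.pkl','wb'))
    R=cv2.Rodrigues(np.array(d['rvec'],float))[0];print(n,d['camera_matrix'],-R.T@np.array(d['tvec']).reshape(3),R)
s=read_state();print(s)
E
```

```text
pics
top [[450.74908086   0.         276.10882101]
 [  0.         450.74908086 210.28152351]
 [  0.           0.           1.        ]] [ 450.32961061  -11.98297748 1208.91330042] [[ 0.02587154 -0.9996591  -0.00351359]
 [-0.9929906  -0.02529316 -0.11545532]
 [ 0.11532709  0.00647597 -0.99330646]]
side [[453.58150089   0.         287.35947563]
 [  0.         453.58150089 215.2164828 ]
 [  0.           0.           1.        ]] [ 285.73706195 -801.74724515  808.91065518] [[ 0.94842723 -0.3166302   0.01520212]
 [-0.18687088 -0.59719952 -0.78002052]
 [ 0.25605675  0.73695187 -0.62556925]]
{'clock': 0.1, 'joints': array([ 1.42965343e+00,  3.85529577e-01,  6.76598510e-03, -4.22276651e-04,
       -1.19400825e+00, -2.58589043e-01]), 'joint_vel': array([-0.00012107, -0.00124894,  0.00249896,  0.00321975,  0.00063473,
       -0.00143153]), 'joint_efforts': array([-1.46345945e-05, -3.93320239e+01,  1.88926721e+01,  4.19789314e+00,
       -2.63208633e-03,  2.90934722e-06]), 'position': array([243.00893216, 575.21293052, 208.40414043]), 'ee_rot': array([ 9.80077235e-01, -1.98614196e-01, -1.37941178e-04,  9.97574623e-04]), 'contact_force': array([-0.21787567,  0.32565995, -0.31535648]), 'wrist_torque': array([0.03927794, 0.02367941, 0.04878826]), 'grasp_force': 0.0, 'gripper_width': 85.31953185213217}
```

View pics/top.png

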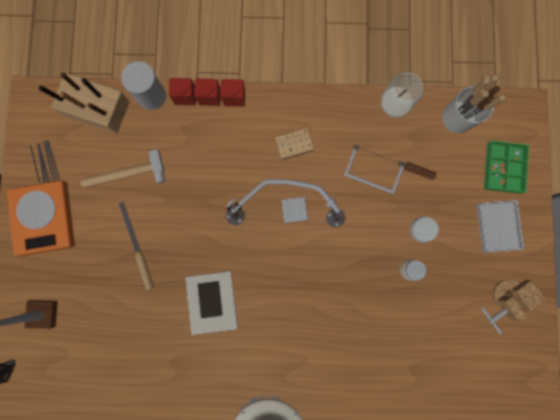

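View pics/side.png

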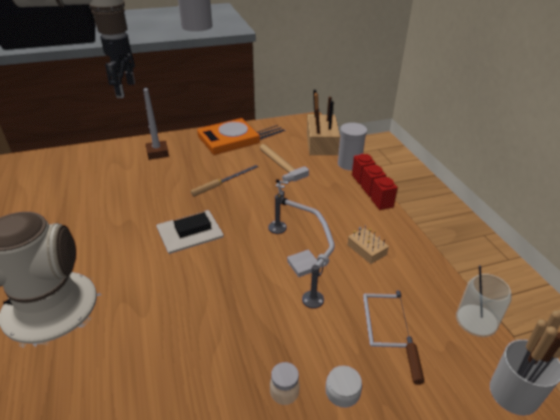

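The top view shows the rail from the first post at about (335,215), with the ring near (330,207), to the far post with the catch at about (235,212). Next I'll zoom in on both views.

```bash
python3 - <<'E'
from h import *
import pickle
T=pickle.load(open('top.pkl','rb'));S=pickle.load(open('side.pkl','rb'))
a=cv2.resize(T['image'][170:230,215:355],None,fx=5.6,fy=5.6,interpolation=cv2.INTER_CUBIC)
save('tz',a)
b=cv2.resize(S['image'][170:310,255:345],None,fx=4.2,fy=4.2,interpolation=cv2.INTER_CUBIC);save('sz',b)
W=world(T)
m=(W[...,2]>85)&(W[...,2]<150);m[:, :210]=0;m[:,360:]=0;m[:170]=0;m[232:]=0
v,u=np.nonzero(m)
for x in range(218,350,3):
    vv=np.nonzero(m[:,x])[0]
    if len(vv): print(x,vv.min(),vv.max(),np.round(np.median(W[vv,x],0),1),T['depth'][vv,x].min())
E
```

```text
230 212 214 [568.5 108.3 107.9] 1106.9686
233 204 215 [578.7 100.  124.4] 1074.3022
236 203 212 [586.5  94.  109.1] 1094.6451
239 202 210 [586.5  87.  105.9] 1107.662
242 200 205 [595.6  79.9 104.8] 1111.8995
245 197 202 [603.2  72.8 105.6] 1111.793
248 194 200 [610.   65.6 105.1] 1113.1711
251 192 197 [616.   58.3 106. ] 1113.3535
254 189 194 [623.9  51.3 104.3] 1111.701
257 186 192 [630.2  43.9 104.9] 1115.4572
260 184 189 [636.1  36.6 104.1] 1112.9713
263 181 186 [645.4  29.4 106.3] 1117.0234
266 180 184 [648.   22.1 105.9] 1116.5339
269 179 183 [650.8  14.7 106.4] 1116.6006
272 179 183 [651.3   7.3 105.8] 1116.337
275 179 183 [ 6.511e+02 -2.000e-01  1.060e+02] 1116.7681
278 179 183 [651.9  -7.6 103.9] 1120.1897
281 179 183 [651.3 -15.  105.7] 1115.9346
284 179 183 [652.  -22.5 104.8] 1116.3857
287 179 183 [652.  -29.9 103.5] 1117.5962
290 180 184 [649.9 -37.4 106.1] 1117.4371
293 180 184 [650.4 -44.9 104.2] 1116.3004
296 181 185 [647.3 -52.4 104.5] 1115.7291
299 181 185 [647.8 -59.9 104.6] 1117.2451
302 182 186 [645.5 -67.3 105.9] 1116.7455
305 183 187 [642.8 -74.6 107.1] 1114.7744
308 184 187 [642.  -82.2 105.8] 1114.1912
311 184 188 [641.2 -89.7 105.5] 1116.8928
314 184 188 [641.1 -97.1 105.8] 1115.4587
317 185 190 [ 637.8 -104.7  104.8] 1115.4362
320 187 192 [ 632.7 -112.2  105.4] 1111.6943
323 189 195 [ 626.8 -119.8  105.1] 1114.8776
326 193 204 [ 615.7 -127.2  105.1] 1111.6376
329 196 206 [ 604.7 -134.5  107. ] 1108.1884
332 199 206 [ 600.5 -141.8  108.9] 1104.098
335 199 210 [ 595.7 -149.9  104.9] 1108.2806
338 207 216 [ 579.7 -157.3  104.4] 1104.6816
341 210 217 [ 574.3 -164.5  107. ] 1104.8339
344 212 215 [ 574.8 -172.   105.8] 1106.9456
```

View pics/tz.png

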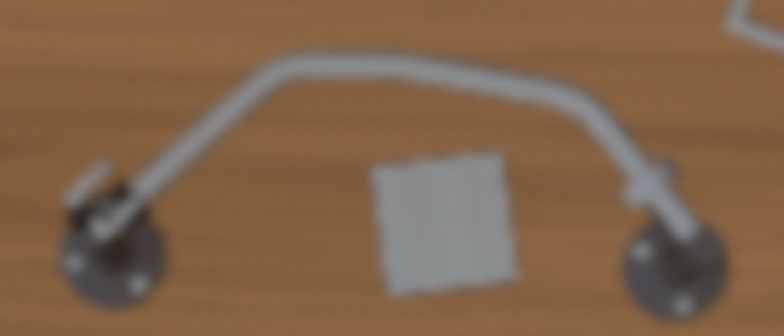

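View pics/sz.png

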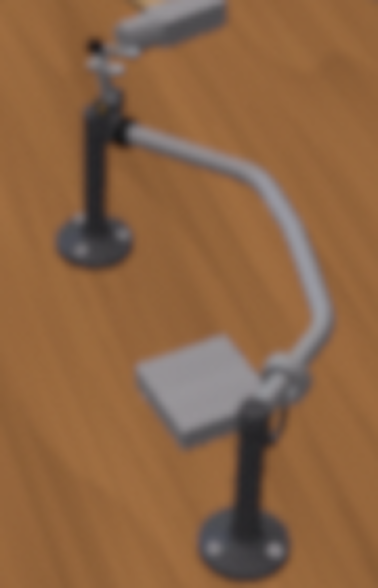

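The zoomed top view shows the collar at crop (650,185). The black buffer is near crop (125,195) and the catch fork is thrown back at (85,185). The rail runs straight, bends, has slight kinks, bends again, then goes straight. Next I'll extract the centre line to subpixel precision.

```bash
cat > rail.py <<'E'
from h import *
import pickle
T=pickle.load(open('top.pkl','rb'));S=pickle.load(open('side.pkl','rb'))
from scipy.ndimage import map_coordinates
def sat(d):
    im=d['image'].astype(float);return im.max(2)-im.min(2)
def prof(d,P,n,w,h=100):
    # profile across the rail through world P along unit n
    s=np.arange(-w,w+.01,.5)
    Q=np.c_[P[0]+s*n[0],P[1]+s*n[1],np.full(len(s),h)]
    uv=cv2.projectPoints(Q,np.array(d['rvec'],float),np.array(d['tvec'],float),d['camera_matrix'],None)[0][:,0]
    return s,map_coordinates(sat(d),[uv[:,1],uv[:,0]],order=1),uv
E
python3 - <<'E'
from rail import *
seed=np.array([(597,-148),(612,-133),(636,-108),(647,-63),(651,-30),(651,10),(640,30),(595,80),(585,92)],float)
L=np.r_[0,np.cumsum(np.linalg.norm(np.diff(seed,axis=0),axis=1))]
out=[]
pos=np.arange(0,L[-1],5)
C=np.c_[np.interp(pos,L,seed[:,0]),np.interp(pos,L,seed[:,1])]
for it in range(2):
    t=np.gradient(C,axis=0);t/=np.linalg.norm(t,axis=1)[:,None]
    D=[]
    for p,tt in zip(C,t):
        n=np.array([-tt[1],tt[0]]);s,f,_=prof(T,p,n,14)
        bg=np.median(np.r_[f[:8],f[-8:]]);w=np.clip(bg-f,0,None);w[w<.25*w.max()]=0
        D.append(p+n*(w*s).sum()/w.sum())
    C=np.array(D)
t=np.gradient(C,axis=0)
for p,a in zip(C,np.degrees(np.arctan2(t[:,1],t[:,0]))): print(np.round(p,1),round(a,1))
np.save('C.npy',C)
# RGB along last straight beyond (580..)
sel=[p for p in C if 592<p[0]<630 and p[1]>40];sel=np.array(sel)
vx,vy,x0,y0=cv2.fitLine(sel.astype(np.float32),cv2.DIST_L2,0,.01,.01).ravel()
if vy<0:vx,vy=-vx,-vy
print('last',vx,vy,x0,y0)
for d,nm in((T,'top'),(S,'side')):
    print(nm)
    for k in range(0,80,2):
        p=np.array([x0+vx*k,y0+vy*k,100.]);uv=cv2.projectPoints(p[None],np.array(d['rvec'],float),np.array(d['tvec'],float),d['camera_matrix'],None)[0].ravel()
        c=[map_coordinates(d['image'][...,i].astype(float),[[uv[1]],[uv[0]]],order=1)[0] for i in range(3)]
        print(k,np.round(p[:2],1),np.round(uv,1),np.round(c))
E
```

```text
[ 594.3 -145.3] 47.1
[ 597.9 -141.4] 35.3
[ 602.5 -139.4] 34.2
[ 606.  -135.9] 37.0
[ 610.5 -133.4] 35.2
[ 614.3 -130. ] 38.1
[ 618.5 -127.1] 38.7
[ 622.2 -123.7] 43.7
[ 625.8 -120.2] 43.7
[ 629.4 -116.8] 42.3
[ 633.2 -113.4] 47.7
[ 636.3 -109.2] 57.4
[ 638.9 -104.5] 64.7
[640.8 -99.8] 72.1
[642.  -94.9] 77.4
[643. -90.] 80.2
[643.7 -85. ] 81.9
[644.4 -80.1] 79.8
[645.5 -75.2] 79.1
[646.3 -70.2] 80.2
[647.2 -65.3] 80.3
[648.  -60.3] 81.2
[648.7 -55.3] 81.8
[649.4 -50.4] 81.9
[650.1 -45.4] 82.9
[650.7 -40.5] 82.1
[651.5 -35.5] 81.3
[652.2 -30.5] 83.8
[652.6 -25.4] 87.7
[652.6 -20.4] 89.6
[652.6 -15.4] 90.4
[652.5 -10.4] 91.3
[652.4  -5.4] 91.0
[ 6.524e+02 -4.000e-01] 91.4
[652.2   4.6] 91.8
[652.    9.8] 92.8
[651.6  15.4] 98.3
[650.4  20.6] 108.2
[648.4  25.2] 116.8
[645.8  29.7] 123.5
[642.5  34.1] 130.1
[638.9  38. ] 133.5
[635.4  41.6] 133.4
[632.   45.3] 132.0
[628.7  49.1] 132.6
[625.2  52.7] 134.1
[621.7  56.3] 134.8
[618.2  59.8] 135.2
[614.6  63.3] 133.9
[611.2  67. ] 132.3
[607.9  70.7] 133.0
[604.4  74.3] 134.3
[600.9  77.9] 134.8
[597.4  81.4] 133.9
[594.  85.] 130.2
[590.
[... 3145 characters left out ...]
43.]
50 [576.6 103. ] [279.2 199.2] [41. 39. 43.]
52 [575.2 104.5] [278.5 199. ] [41. 39. 42.]
54 [573.8 105.9] [277.8 198.8] [42. 40. 43.]
56 [572.4 107.4] [277.2 198.6] [45. 43. 46.]
58 [571.1 108.8] [276.5 198.4] [50. 47. 49.]
60 [569.7 110.2] [275.8 198.1] [59. 52. 52.]
62 [568.3 111.7] [275.1 197.9] [76. 60. 54.]
64 [566.9 113.1] [274.5 197.7] [98. 72. 56.]
66 [565.5 114.6] [273.8 197.5] [117.  82.  57.]
68 [564.1 116. ] [273.1 197.3] [130.  90.  56.]
70 [562.7 117.4] [272.5 197. ] [137.  94.  57.]
72 [561.3 118.9] [271.8 196.8] [141.  96.  57.]
74 [560.  120.3] [271.1 196.6] [143.  96.  57.]
76 [558.6 121.8] [270.5 196.4] [143.  97.  58.]
78 [557.2 123.2] [269.8 196.2] [143.  97.  58.]
```

```bash
python3 - <<'E'
from rail import *
C=np.load('C.npy')
def fit(a):
    v=cv2.fitLine(a.astype(np.float32),cv2.DIST_L2,0,.01,.01).ravel();return v[2:],v[:2]*np.sign(v[1])
A,fa=fit(C[6:10]);B,fb=fit(C[17:27]);M,fm=fit(C[29:34]);E,fe=fit(C[42:53])
for q in((A,fa),(B,fb),(M,fm),(E,fe)): print(q[0],np.degrees(np.arctan2(q[1][1],q[1][0])))
def X(p,f,q,g):
    s=np.linalg.solve(np.c_[f,-g],q-p);return p+f*s[0]
print('corners',X(A,fa,B,fb),X(B,fb,M,fm),X(M,fm,E,fe))
# hanger along first leg, top view
n=np.array([-fa[1],fa[0]])
for o in(-11,-10,10,11):
    ks=np.arange(-45,0,1.);Q=np.c_[A+ks[:,None]*fa+o*n,np.full(len(ks),98)]
    for d,nm in((T,'top'),):
        uv=cv2.projectPoints(Q,np.array(d['rvec'],float),np.array(d['tvec'],float),d['camera_matrix'],None)[0][:,0]
        f=map_coordinates(sat(d),[uv[:,1],uv[:,0]],order=1);print(nm,o,np.round(f).astype(int))
# side residuals
for P,f,nm in((A,fa,'A'),(B,fb,'B'),(M,fm,'M'),(E,fe,'E')):
    n=np.array([-f[1],f[0]])
    s,g,uv=prof(S,P,n,20);bg=np.median(np.r_[g[:8],g[-8:]]);w=np.clip(bg-g,0,None);w[w<.25*w.max()]=0
    print(nm,'side offset along left normal',(w*s).sum()/w.sum(),'angle',np.degrees(np.arctan2(f[1],f[0])))
# dark post circles in top: flange
im=T['image'].astype(int);dark=(im.max(2)<95)
for u0,v0 in((335,217),(235,214)):
    m=np.zeros_like(dark);m[v0-12:v0+13,u0-14:u0+14]=dark[v0-12:v0+13,u0-14:u0+14]
    v,u=np.nonzero(m);print('flange',ray(T,(u.min()+u.max())/2,(v.min()+v.max())/2,5),u.min(),u.max(),v.min(),v.max())
E
```

```text
[ 623.9891   -121.936806] 43.518005
[648.1649   -57.822933] 81.18117
[652.50525  -10.435162] 90.79623
[618.2038   59.81118] 133.69582
corners [ 640.67633 -106.0912 ] [652.75287 -28.25098] [652.0209    24.418465]
top -11 [69 69 68 68 69 68 66 65 63 60 56 53 47 41 35 32 29 27 27 29 33 37 43 49
 56 59 62 64 64 64 64 64 63 63 62 61 61 62 61 61 62 63 62 63 65]
top -10 [68 68 67 68 67 66 65 64 61 58 54 48 41 35 28 24 22 19 18 22 26 30 37 44
 51 57 59 61 63 63 62 62 62 60 59 58 58 57 57 57 58 58 58 59 60]
top 10 [ 4  5  6  7 10 15 19 21 23 24 23 20 14 11  9  6  4  4  4  5  6  7 11 18
 27 35 43 47 51 56 56 56 58 59 59 61 63 63 63 64 65 64 64 64 64]
top 11 [ 5  6  8 12 16 21 26 30 32 34 33 28 22 15 12  9  5  3  5  6  6  9 15 23
 31 39 47 54 58 59 61 62 63 63 64 65 66 66 66 67 68 67 67 68 67]
A side offset along left normal 1.9706404859666835 angle 43.518005
B side offset along left normal 1.282556075592252 angle 81.18117
M side offset along left normal 1.1365890839228552 angle 90.79623
E side offset along left normal 0.20523149590656534 angle 133.69582
flange [ 574.67744383 -163.91465211    5.        ] 327 344 209 226
flange [578.62490091 104.74394953   5.        ] 227 244 203 224
```

```bash
cat > plan.py <<'E'
from h import *
import json,sys
from scipy.spatial.transform import Rotation as Ro
TILT=np.radians(27)
def load():
    c=json.load(open('cmd.json'));return np.array(c['p']),Ro.from_quat(c['q'])
def store(p,r): json.dump({'p':list(map(float,p)),'q':list(map(float,r.as_quat()))},open('cmd.json','w'))
def target(G,ang):
    "grasp point G (mm), rail direction ang (deg) -> TCP position, rotation"
    a=np.radians(ang);f=np.array([np.cos(a),np.sin(a),0])
    x=-f;z=np.array([0,0,-1.]);R=Ro.from_matrix(np.c_[x,np.cross(z,x),z])
    R=Ro.from_rotvec(np.array([f[1],-f[0],0])*TILT)*R
    return np.array(G)+19*R.as_matrix()[:,2],R
def rel(G,ang,quiet=0):
    p,r=load();P,R=target(G,ang)
    return np.round((P-p)/200,4),np.round((R*r.inv()).as_rotvec()/(2*np.pi),4)
def commit(slide,rot):
    "record the call's last row as commanded pose"
    p,r=load();store(p+np.array(slide)*200,Ro.from_rotvec(np.array(rot)*2*np.pi)*r)
def G():
    p,r=load();return p-19*r.as_matrix()[:,2]
E
python3 - <<'E'
from plan import *
s=read_state()
p0=np.array([243.238,575.703,209.412]);store(p0,Ro.from_quat([.98007,-.19866,0,0]))
P,R=target([604,-141,180],43.5);print(P,(P-p0)/200)
for _ in range(3):
    commit([.45,-.9,.05],[0,0,-.08])
print(rel([604,-141,180],43.5))
E
```

```text
[ 610.25694839 -135.06237768  163.07087604] [ 1.83509474 -3.55382689 -0.23170562]
(array([ 0.4851, -0.8538, -0.3817]), array([ 0.0636, -0.0411, -0.0741]))
```

Call:
servo_tool --rotation '[[0,0,-0.08],[0,0,-0.08],[0,0,-0.08],[0,0,-0.08]]' --slide '[[0.45,-0.9,0.05],[0.45,-0.9,0.05],[0.45,-0.9,0.05],[0.45,-0.9,0.05]]' --grip '[1,1,1,1]'

```text
clock: 0.6
position: [334.0, 392.6, 219.7]
ee_rot: [0.899, -0.438, -0.0, 0.0]
contact_force: [-0.6, -0.2, -0.3]
gripper_width: 85.4
grasp_force: 0.0
```

Call:
servo_tool --rotation '[[0,0,-0.08],[0,0,-0.08],[0,0,-0.08],[0,0,-0.08]]' --slide '[[0.45,-0.9,0.05],[0.45,-0.9,0.05],[0.45,-0.9,0.05],[0.45,-0.9,0.05]]' --grip '[1,1,1,1]'

```text
clock: 1.1
position: [424.0, 213.5, 229.4]
ee_rot: [0.762, -0.647, -0.0, 0.0]
contact_force: [-0.3, 0.6, -0.5]
gripper_width: 85.5
grasp_force: 0.0
```

Call:
servo_tool --rotation '[[0,0,-0.08],[0,0,-0.08],[0,0,-0.08],[0,0,-0.08]]' --slide '[[0.45,-0.9,0.05],[0.45,-0.9,0.05],[0.45,-0.9,0.05],[0.45,-0.9,0.05]]' --grip '[1,1,1,1]'

```text
clock: 1.6
position: [514.4, 33.9, 238.9]
ee_rot: [-0.577, 0.816, 0.0, -0.0]
contact_force: [-0.1, 0.4, -0.1]
gripper_width: 85.7
grasp_force: 0.0
```

Call:
servo_tool --rotation '[[0.0636,-0.0411,-0.0741],[0.0636,-0.0411,-0.0741],[0.0636,-0.0411,-0.0741],[0.0636,-0.0411,-0.0741],[0.0636,-0.0411,-0.0741],[0.0636,-0.0411,-0.0741],[0.0636,-0.0411,-0.0741]]' --slide '[[0.485,-0.854,-0.1],[0.485,-0.854,-0.2],[0.485,-0.854,-0.3],[0.485,-0.854,-0.38],[0.485,-0.854,-0.38],[0.485,-0.854,-0.38],[0.485,-0.854,-0.38]]' --grip '[1,1,1,1,1,1,1]'

```text
clock: 2.48
position: [611.1, -133.4, 165.0]
ee_rot: [-0.362, 0.902, 0.086, 0.218]
contact_force: [0.2, 0.3, 0.0]
gripper_width: 85.1
grasp_force: 0.0
```

```bash
python3 - <<'E'
from plan import *
commit([.485,-.854,-.38],[.0636,-.0411,-.0741])
s=read_state();p,r=load();print(p,s['position'],(Ro.from_quat(s['ee_rot'])*r.inv()).magnitude()*57.3, s['joints'])
im=np.hstack([cv2.resize(get_image('side')['image'][200:320,250:380],None,fx=3,fy=3,interpolation=cv2.INTER_CUBIC),cv2.resize(get_image('top')['image'][140:260,270:400],None,fx=3,fy=3,interpolation=cv2.INTER_CUBIC)]);save('hov',im)
print(rel([603.8,-140.8,98.5],43.5))
E
```

```text
[ 610.238 -135.097  163.412] [ 611.10329547 -133.3562424   164.98202845] 0.2691489220369114 [-0.17575149  0.33684697 -0.09512593 -0.48438095 -0.90419139 -0.3731126 ]
(array([-0.0009,  0.0012, -0.4092]), array([-0.0001, -0.    , -0.    ]))
```

View pics/hov.png

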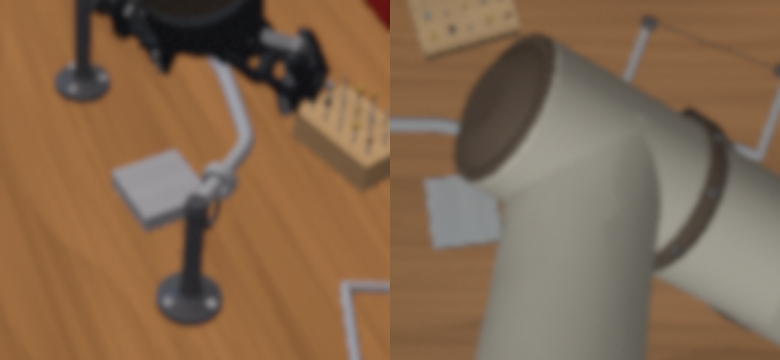

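The open fingers straddle the bar above the collar, which is at side-crop (215,180). Next I descend and close partway.

Call:
servo_tool --rotation '[[0,0,0],[0,0,0],[0,0,0],[0,0,0],[0,0,0],[0,0,0],[0,0,0],[0,0,0]]' --slide '[[-0.001,0.001,-0.15],[-0.001,0.001,-0.3],[-0.001,0.001,-0.41],[-0.001,0.001,-0.41],[-0.001,0.001,-0.41],[-0.001,0.001,-0.41],[-0.001,0.001,-0.41],[-0.001,0.001,-0.41]]' --grip '[1,1,1,0.2,-0.1,-0.2,-0.25,-0.25]'

```text
clock: 3.58
position: [610.2, -135.0, 82.0]
ee_rot: [-0.36, 0.903, 0.086, 0.217]
contact_force: [0.3, 0.1, 0.2]
gripper_width: 32.2
grasp_force: 0.0
```

```bash
python3 - <<'E'
from plan import *
commit([-.001,.001,-.41],[0,0,0])
s=read_state();p,r=load();print(p,s['position'],s['contact_force'],s['wrist_torque'],s['gripper_width'])
d=get_image('side');save('g1',cv2.resize(d['image'][200:270,270:360],None,fx=7,fy=7,interpolation=cv2.INTER_CUBIC))
E
```

```text
[ 610.038 -134.897   81.412] [ 610.24360425 -134.96746202   81.95923537] [0.27897017 0.14853049 0.16425194] [-0.63226801  0.66395417  0.02400168] 32.16215687109287
```

View pics/g1.png

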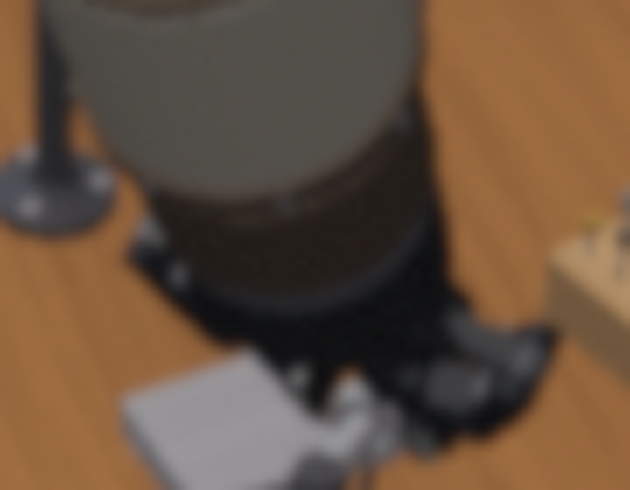

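The collar sits between the fingers, but the view is mostly blocked. I'll close in small steps and watch the force.

Call:
servo_tool --rotation '[[0,0,0],[0,0,0],[0,0,0]]' --slide '[[0,0,0],[0,0,0],[0,0,0]]' --grip '[-0.29,-0.29,-0.29]'

```text
clock: 4.0
position: [610.0, -134.9, 81.4]
ee_rot: [-0.36, 0.903, 0.087, 0.217]
contact_force: [0.0, 0.6, -0.4]
gripper_width: 30.5
grasp_force: 0.1
```

Call:
servo_tool --rotation '[[0,0,0],[0,0,0],[0,0,0]]' --slide '[[0,0,0],[0,0,0],[0,0,0]]' --grip '[-0.325,-0.325,-0.325]'

```text
clock: 4.38
position: [609.6, -134.7, 81.2]
ee_rot: [-0.36, 0.903, 0.087, 0.217]
contact_force: [-2.6, 0.9, -0.8]
gripper_width: 28.7
grasp_force: 1.0
```

Call:
servo_tool --rotation '[[0,0,0],[0,0,0],[0,0,0]]' --slide '[[-0.008,0.008,0],[-0.008,0.008,0],[-0.008,0.008,0]]' --grip '[-0.325,-0.325,-0.325]'

```text
clock: 4.75
position: [608.8, -133.5, 81.6]
ee_rot: [-0.36, 0.903, 0.086, 0.217]
contact_force: [-0.5, -0.4, -0.5]
gripper_width: 28.6
grasp_force: 0.0
```

Call:
servo_tool --rotation '[[0,0,0],[0,0,0],[0,0,0]]' --slide '[[0,0,0],[0,0,0],[0,0,0]]' --grip '[-0.345,-0.355,-0.36]'

```text
clock: 5.12
position: [608.6, -133.4, 81.5]
ee_rot: [-0.36, 0.903, 0.087, 0.217]
contact_force: [0.6, 0.9, 0.3]
gripper_width: 27.5
grasp_force: 0.2
```

Call:
servo_tool --rotation '[[0,0,0],[0,0,0],[0,0,0],[0,0,0]]' --slide '[[0,0,0],[0,0,0],[0,0,0],[0,0,0]]' --grip '[-0.4,-0.5,-0.6,-0.6]'

```text
clock: 5.62
position: [608.5, -133.5, 81.7]
ee_rot: [-0.36, 0.903, 0.086, 0.217]
contact_force: [-1.2, -1.0, 2.9]
gripper_width: 23.1
grasp_force: 58.8
```

```bash
python3 - <<'E'
from plan import *
commit([-.008,.008,0],[0,0,0])
s=read_state();print(load()[0],G(),s['position'],s['contact_force'],s['wrist_torque'],s['gripper_width'],s['grasp_force'])
E
```

```text
[ 608.438 -133.297   81.412] [ 602.18271754 -139.24048482   98.33968234] [ 608.50905469 -133.48253968   81.74701134] [-1.22873695 -0.95961424  2.86460281] [-0.62307613  0.75467239  0.10112015] 23.128838110632486 58.840163997374475
```

Call:
servo_tool --rotation '[[0,0,0],[0,0,0],[0,0,0]]' --slide '[[0,0,0.005],[0,0,0.01],[0,0,0.01]]' --grip '[-0.6,-0.6,-0.6]'

```text
clock: 6.0
position: [608.3, -133.1, 83.0]
ee_rot: [-0.36, 0.903, 0.087, 0.217]
contact_force: [0.2, 0.4, -0.8]
gripper_width: 22.6
grasp_force: 58.8
```

```bash
python3 - <<'E'
from plan import *
commit([0,0,.01],[0,0,0])
for i in range(4):
    s=read_state();print(s['clock'],s['position'],s['contact_force'],s['wrist_torque'],s['gripper_width'],s['grasp_force'])
    if i<2:
        d=get_image('side')
save('g2',cv2.resize(d['image'][240:275,290:345],None,fx=14,fy=14,interpolation=cv2.INTER_CUBIC))
E
```

```text
6.0 [ 608.25559704 -133.05706437   83.02527821] [ 0.18169942  0.36151594 -0.77085606] [-0.661077    0.74010633 -0.04224279] 22.601078811055913 58.8449423055863
6.05 [ 608.27804981 -133.09574221   83.03406098] [-0.13951335 -0.2926153  -0.88142828] [-0.69936318  0.73038419  0.03937542] 23.44279405668139 58.84593060531188
6.1 [ 608.30260509 -133.1263765    83.07883939] [ 0.00849525 -0.12337799 -1.12929805] [-0.76947385  0.75567193  0.04449211] 23.179849549093266 58.84691298007965
6.1 [ 608.30260509 -133.1263765    83.07883939] [ 0.00849525 -0.12337799 -1.12929805] [-0.76947385  0.75567193  0.04449211] 23.179849549093266 58.84691298007965
```

View pics/g2.png

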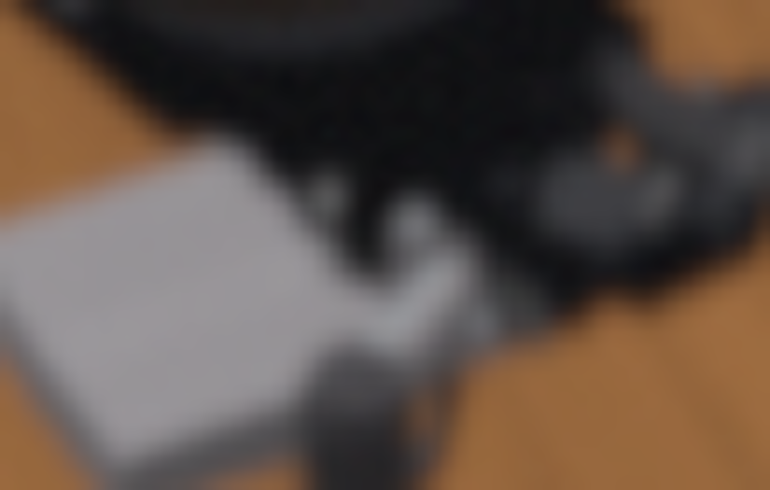

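The collar is now held free of the bar: the force is about −1 N in z, which is just the hanger's weight. Next I'll plan the path.

```bash
cat > path.py <<'E'
from plan import *
V=[(604.05,-140.87),(640.68,-106.09),(647.7,-60.9),(652.75,-28.25),(652.02,24.42),(589.8,89.4)]
V=np.array(V);Rb=[0,35,8,8,35,0]   # corners and fillet radii
def build():
    pts=[];prev=V[0]
    for i in range(1,5):
        a=V[i]-V[i-1];b=V[i+1]-V[i];a/=np.linalg.norm(a);b/=np.linalg.norm(b)
        c=a[0]*b[1]-a[1]*b[0];th=np.arctan2(c,a@b);tl=Rb[i]*np.tan(abs(th)/2)
        p0=V[i]-a*tl;n=np.sign(th)*np.array([-a[1],a[0]]);cen=p0+n*Rb[i]
        k=max(1,int(np.linalg.norm(p0-prev)/.5));pts+=[prev+(p0-prev)*j/k for j in range(k)]
        for t in np.linspace(0,abs(th),20):
            pts.append(cen+Rb[i]*(-n*np.cos(t)+a*np.sin(t)))
        prev=pts.pop()
    k=int(np.linalg.norm(V[5]-prev)/.5);pts+=[prev+(V[5]-prev)*j/k for j in range(k+1)]
    return np.array(pts)
P=build();S=np.r_[0,np.cumsum(np.linalg.norm(np.diff(P,axis=0),axis=1))]
def at(s):
    q=lambda s:np.array([np.interp(s,S,P[:,0]),np.interp(s,S,P[:,1])])
    d=q(min(s+2.5,S[-1]))-q(max(s-2.5,0));return q(s),np.degrees(np.arctan2(d[1],d[0]))
def call(s0,s1,off,z=100.3,n=8,hold=1):
    """rows from s0 to s1, ending with hold rows; off = world xy offset of rail from the top view"""
    sl=[];ro=[]
    for s in np.linspace(s0,s1,n-hold+1)[1:]:
        q,a=at(s);t,r=rel([q[0]+off[0],q[1]+off[1],z],a)
        sl.append([round(float(x),4) for x in t]);ro.append([round(float(x),4) for x in r])
    sl+=[sl[-1]]*hold;ro+=[ro[-1]]*hold
    q,a=at(s1);print('len',S[-1].round(1),'s',s1,'ang',round(a,1));print(ro);print(sl)
    json.dump([sl[-1],ro[-1]],open('last.json','w'))
def done(): commit(*json.load(open('last.json')))
def feel(ang):
    s=read_state();f=s['contact_force'];a=np.radians(ang)
    print('along %.1f left %.1f up %.1f'%(f[0]*np.cos(a)+f[1]*np.sin(a),-f[0]*np.sin(a)+f[1]*np.cos(a),f[2]),'err',np.round(s['position']-load()[0],2))
E
python3 -c "
from path import *
call(0,25,(-1.8,1.7))"
```

```text
len 269.7 s 25 ang 43.5
[[-0.0001, -0.0, 0.0], [-0.0001, -0.0, 0.0], [-0.0001, -0.0, 0.0], [-0.0001, -0.0, 0.0], [-0.0001, -0.0, 0.0], [-0.0001, -0.0, 0.0], [-0.0001, -0.0, 0.0], [-0.0001, -0.0, 0.0]]
[[0.0133, 0.0126, -0.0002], [0.0262, 0.0249, -0.0002], [0.0392, 0.0372, -0.0002], [0.0521, 0.0495, -0.0002], [0.0651, 0.0618, -0.0002], [0.078, 0.0741, -0.0002], [0.091, 0.0864, -0.0002], [0.091, 0.0864, -0.0002]]
```

Call:
servo_tool --rotation '[[0,0,0],[0,0,0],[0,0,0],[0,0,0],[0,0,0],[0,0,0],[0,0,0],[0,0,0]]' --slide '[[0.013,0.0125,0],[0.026,0.025,0],[0.039,0.037,0],[0.052,0.0495,0],[0.065,0.062,0],[0.078,0.074,0],[0.091,0.0865,0],[0.091,0.0865,0]]' --grip '[-0.6,-0.6,-0.6,-0.6,-0.6,-0.6,-0.6,-0.6]'

```text
clock: 7.1
position: [626.8, -115.7, 83.4]
ee_rot: [-0.361, 0.903, 0.087, 0.217]
contact_force: [-0.9, -0.2, -0.9]
gripper_width: 23.1
grasp_force: 58.9
```

```bash
python3 -c "
from path import *
commit([.091,.0865,0],[0,0,0]);feel(43.5)
call(25,50,(-1.8,1.7))"
```

```text
along -0.8 left 0.5 up -0.9 err [ 0.16  0.26 -0.  ]
len 269.7 s 50 ang 62.2
[[-0.0001, -0.0, 0.0], [-0.0001, -0.0, 0.0], [-0.0001, -0.0, 0.0], [-0.0001, -0.0, 0.0049], [-0.0001, -0.0, 0.0195], [-0.0001, -0.0, 0.0357], [-0.0001, -0.0, 0.052], [-0.0001, -0.0, 0.052]]
[[0.0129, 0.0122, -0.0002], [0.0259, 0.0245, -0.0002], [0.0388, 0.0368, -0.0002], [0.0508, 0.0501, -0.0002], [0.0599, 0.0659, -0.0002], [0.067, 0.0829, -0.0002], [0.0723, 0.1005, -0.0002], [0.0723, 0.1005, -0.0002]]
```

Call:
servo_tool --rotation '[[0,0,0],[0,0,0],[0,0,0],[0,0,0.005],[0,0,0.0195],[0,0,0.0355],[0,0,0.052],[0,0,0.052]]' --slide '[[0.013,0.012,0],[0.026,0.0245,0],[0.039,0.037,0],[0.051,0.05,0],[0.06,0.066,0],[0.067,0.083,0],[0.0725,0.1005,0],[0.0725,0.1005,0]]' --grip '[-0.6,-0.6,-0.6,-0.6,-0.6,-0.6,-0.6,-0.6]'

```text
clock: 8.1
position: [641.8, -95.8, 83.0]
ee_rot: [-0.502, 0.833, 0.121, 0.2]
contact_force: [0.5, -0.3, -0.8]
gripper_width: 23.0
grasp_force: 59.0
```

```bash
python3 -c "
from path import *
commit([.0725,.1005,0],[0,0,.052]);feel(62)
call(50,72,(-1.7,1.7))"
```

```text
along 0.0 left -0.6 up -0.8 err [ 0.64  0.06 -0.39]
len 269.7 s 72 ang 81.2
[[-0.0, -0.0, 0.0143], [-0.0, -0.0, 0.0285], [-0.0, -0.0, 0.0427], [-0.0, -0.0, 0.0515], [-0.0, -0.0, 0.0526], [-0.0, -0.0, 0.0526], [-0.0, -0.0, 0.0526], [-0.0, -0.0, 0.0526]]
[[0.0035, 0.0158, -0.0002], [0.0053, 0.0319, -0.0002], [0.0056, 0.0481, -0.0002], [0.0061, 0.064, -0.0002], [0.0082, 0.0795, -0.0002], [0.0106, 0.0951, -0.0002], [0.013, 0.1106, -0.0002], [0.013, 0.1106, -0.0002]]
```

Call:
servo_tool --rotation '[[0,0,0.0145],[0,0,0.0285],[0,0,0.0425],[0,0,0.0515],[0,0,0.0525],[0,0,0.0525],[0,0,0.0525],[0,0,0.0525]]' --slide '[[0.0035,0.016,0],[0.005,0.032,0],[0.0055,0.048,0],[0.006,0.064,0],[0.008,0.0795,0],[0.0105,0.095,0],[0.013,0.1105,0],[0.013,0.1105,0]]' --grip '[-0.6,-0.6,-0.6,-0.6,-0.6,-0.6,-0.6,-0.6]'

```text
clock: 9.1
position: [643.6, -73.5, 83.6]
ee_rot: [-0.632, 0.739, 0.152, 0.177]
contact_force: [-0.2, 0.4, -0.8]
gripper_width: 23.1
grasp_force: 59.0
```

```bash
python3 -c "
from path import *
commit([.013,.1105,0],[0,0,.0525]);feel(81)
call(72,97,(-1.6,1.7))"
```

```text
along 0.4 left 0.3 up -0.8 err [-0.11  0.31  0.19]
len 269.7 s 97 ang 81.2
[[-0.0, -0.0, 0.0001], [-0.0, -0.0, 0.0001], [-0.0, -0.0, 0.0001], [-0.0, -0.0, 0.0001], [-0.0, -0.0, 0.0001], [-0.0, -0.0, 0.0001], [-0.0, -0.0, 0.0002], [-0.0, -0.0, 0.0002]]
[[0.0032, 0.0177, -0.0002], [0.006, 0.0354, -0.0002], [0.0087, 0.053, -0.0002], [0.0115, 0.0707, -0.0002], [0.0142, 0.0883, -0.0002], [0.0169, 0.106, -0.0002], [0.0196, 0.1236, -0.0002], [0.0196, 0.1236, -0.0002]]
```

Contact-free so far, so I'll continue.

Call:
servo_tool --rotation '[[0,0,0],[0,0,0],[0,0,0],[0,0,0],[0,0,0],[0,0,0],[0,0,0],[0,0,0]]' --slide '[[0.003,0.0175,0],[0.006,0.0355,0],[0.0085,0.053,0],[0.0115,0.0705,0],[0.014,0.0885,0],[0.017,0.106,0],[0.0195,0.1235,0],[0.0195,0.1235,0]]' --grip '[-0.6,-0.6,-0.6,-0.6,-0.6,-0.6,-0.6,-0.6]'

```text
clock: 10.1
position: [647.7, -48.8, 83.4]
ee_rot: [-0.632, 0.739, 0.152, 0.177]
contact_force: [-0.4, -0.5, -0.6]
gripper_width: 23.2
grasp_force: 59.0
```

```bash
python3 -c "
from path import *
commit([.0195,.1235,0],[0,0,0]);feel(81)
call(97,122,(-1.5,1.6))"
```

```text
along -0.5 left 0.3 up -0.6 err [0.02 0.3  0.02]
len 269.7 s 122 ang 81.2
[[-0.0, -0.0, 0.0002], [-0.0, -0.0, 0.0002], [-0.0, -0.0, 0.0002], [-0.0, -0.0, 0.0002], [-0.0, -0.0, 0.0002], [-0.0, -0.0, 0.0002], [-0.0, -0.0, 0.0002], [-0.0, -0.0, 0.0002]]
[[0.0034, 0.0173, -0.0002], [0.0061, 0.0349, -0.0002], [0.0088, 0.0526, -0.0002], [0.0116, 0.0702, -0.0002], [0.0143, 0.0879, -0.0002], [0.017, 0.1055, -0.0002], [0.0197, 0.1232, -0.0002], [0.0197, 0.1232, -0.0002]]
```

Call:
servo_tool --rotation '[[0,0,0],[0,0,0],[0,0,0],[0,0,0],[0,0,0],[0,0,0],[0,0,0],[0,0,0]]' --slide '[[0.0035,0.0175,0],[0.006,0.035,0],[0.009,0.0525,0],[0.0115,0.07,0],[0.0145,0.088,0],[0.017,0.1055,0],[0.0195,0.123,0],[0.0195,0.123,0]]' --grip '[-0.6,-0.6,-0.6,-0.6,-0.6,-0.6,-0.6,-0.6]'

```text
clock: 11.1
position: [651.5, -24.2, 83.4]
ee_rot: [-0.632, 0.739, 0.152, 0.177]
contact_force: [-1.2, -0.2, -0.4]
gripper_width: 23.0
grasp_force: 59.0
```

```bash
python3 -c "
from path import *
commit([.0195,.123,0],[0,0,0]);feel(81)
call(122,144,(-1.5,1.6))"
```

```text
along -0.4 left 1.2 up -0.4 err [0.   0.32 0.01]
len 269.7 s 144 ang 90.8
[[-0.0, -0.0, 0.0002], [-0.0, -0.0, 0.0129], [-0.0, -0.0, 0.0268], [-0.0, -0.0, 0.0269], [-0.0, -0.0, 0.0269], [-0.0, -0.0, 0.0269], [-0.0, -0.0, 0.0269], [-0.0, -0.0, 0.0269]]
[[0.0027, 0.0157, -0.0002], [0.0016, 0.0316, -0.0002], [-0.0022, 0.0474, -0.0002], [-0.0025, 0.0632, -0.0002], [-0.0027, 0.0789, -0.0002], [-0.0029, 0.0946, -0.0002], [-0.0031, 0.1103, -0.0002], [-0.0031, 0.1103, -0.0002]]
```

Call:
servo_tool --rotation '[[0,0,0],[0,0,0.013],[0,0,0.0265],[0,0,0.027],[0,0,0.027],[0,0,0.027],[0,0,0.027],[0,0,0.027]]' --slide '[[0.001,0.0155,0],[0,0.0315,0],[-0.004,0.0475,0],[-0.0045,0.063,0],[-0.0045,0.079,0],[-0.005,0.0945,0],[-0.005,0.11,0],[-0.005,0.11,0]]' --grip '[-0.6,-0.6,-0.6,-0.6,-0.6,-0.6,-0.6,-0.6]'

```text
clock: 12.1
position: [650.2, -2.3, 83.3]
ee_rot: [0.693, -0.682, -0.167, -0.164]
contact_force: [0.5, -0.5, -1.8]
gripper_width: 22.9
grasp_force: 58.9
```

```bash
python3 -c "
from path import *
commit([-.005,.11,0],[0,0,.027]);feel(91)
call(144,166,(-1.8,1.5))"
```

```text
along -0.5 left -0.5 up -1.8 err [-0.31  0.23 -0.16]
len 269.7 s 166 ang 91.1
[[-0.0, -0.0, -0.0001], [-0.0, -0.0, -0.0001], [-0.0, -0.0, -0.0001], [-0.0, -0.0, -0.0001], [-0.0, -0.0, -0.0001], [-0.0, -0.0, -0.0001], [-0.0, -0.0, 0.0006], [-0.0, -0.0, 0.0006]]
[[0.0002, 0.0155, -0.0002], [-0.0001, 0.0312, -0.0002], [-0.0003, 0.0469, -0.0002], [-0.0005, 0.0626, -0.0002], [-0.0007, 0.0784, -0.0002], [-0.0009, 0.0941, -0.0002], [-0.0013, 0.1098, -0.0002], [-0.0013, 0.1098, -0.0002]]
```

Call:
servo_tool --rotation '[[0,0,0],[0,0,0],[0,0,0],[0,0,0],[0,0,0],[0,0,0],[0,0,0.0005],[0,0,0.0005]]' --slide '[[0.001,0.0155,0],[0.0005,0.031,0],[0.0005,0.047,0],[0,0.0625,0],[0,0.0785,0],[0,0.094,0],[0,0.11,0],[0,0.11,0]]' --grip '[-0.6,-0.6,-0.6,-0.6,-0.6,-0.6,-0.6,-0.6]'

```text
clock: 13.1
position: [650.3, 19.8, 83.0]
ee_rot: [0.694, -0.681, -0.167, -0.163]
contact_force: [-0.3, -2.9, -6.8]
gripper_width: 23.3
grasp_force: 58.8
```

```bash
python3 -c "
from path import *
commit([0,.11,0],[0,0,.0005]);feel(91)
call(166,188,(-1.6,1.5))"
```

```text
along -2.9 left 0.3 up -6.8 err [-0.23  0.28 -0.39]
len 269.7 s 188 ang 124.7
[[-0.0, -0.0, 0.008], [-0.0, -0.0001, 0.022], [-0.0, -0.0001, 0.0364], [-0.0, -0.0001, 0.0504], [-0.0, -0.0001, 0.0648], [-0.0, -0.0001, 0.0793], [-0.0, -0.0001, 0.0935], [-0.0, -0.0001, 0.0935]]
[[-0.003, 0.0154, -0.0002], [-0.0085, 0.0306, -0.0002], [-0.0154, 0.0452, -0.0002], [-0.0236, 0.0592, -0.0002], [-0.033, 0.0723, -0.0002], [-0.0436, 0.0845, -0.0002], [-0.0552, 0.0958, -0.0002], [-0.0552, 0.0958, -0.0002]]
```

The force is pressing the collar up against the underside of the bar, so I'll lower a little and feel again.

Call:
servo_tool --rotation '[[0,0,0],[0,0,0],[0,0,0]]' --slide '[[0,0,-0.003],[0,0,-0.006],[0,0,-0.006]]' --grip '[-0.6,-0.6,-0.6]'

```text
clock: 13.48
position: [650.5, 19.8, 82.6]
ee_rot: [0.694, -0.681, -0.167, -0.164]
contact_force: [-1.3, -0.8, -3.0]
gripper_width: 23.0
grasp_force: 59.2
```

Call:
servo_tool --rotation '[[0,0,0],[0,0,0]]' --slide '[[0,0,-0.005],[0,0,-0.005]]' --grip '[-0.6,-0.6]'

```text
clock: 13.72
position: [650.8, 20.0, 81.8]
ee_rot: [0.694, -0.681, -0.167, -0.164]
contact_force: [-0.6, -0.6, -1.3]
gripper_width: 23.2
grasp_force: 59.2
```

Call:
servo_tool --rotation '[[0,0,0],[0,0,0]]' --slide '[[0,0,-0.006],[0,0,-0.006]]' --grip '[-0.6,-0.6]'

```text
clock: 13.98
position: [651.1, 19.8, 80.3]
ee_rot: [0.694, -0.681, -0.166, -0.164]
contact_force: [0.2, -0.9, -0.7]
gripper_width: 22.7
grasp_force: 59.3
```

Call:
servo_tool --rotation '[[0,0,0],[0,0,0]]' --slide '[[0,0,-0.006],[0,0,-0.006]]' --grip '[-0.6,-0.6]'

```text
clock: 14.22
position: [650.8, 19.6, 78.9]
ee_rot: [0.694, -0.681, -0.167, -0.164]
contact_force: [0.7, 0.1, -0.8]
gripper_width: 23.2
grasp_force: 59.3
```

```bash
python3 -c "
from path import *
commit([0,0,-.023],[0,0,0]);feel(91);print(load()[0],G())
s=read_state();print(s['wrist_torque'])
for n in('side','top'):
    d=get_image(n);import pickle;pickle.dump(d,open(n+'2.pkl','wb'))
d=pickle.load(open('side2.pkl','rb'));save('g3',cv2.resize(d['image'][190:270,265:365],None,fx=7,fy=7,interpolation=cv2.INTER_CUBIC))"
```

```text
along 0.1 left -0.7 up -0.8 err [0.21 0.07 0.04]
[650.538  19.503  78.812] [650.69700055  10.87581683  95.73968234]
[-0.94441261 -0.07171665 -0.01066206]
```

View pics/g3.png

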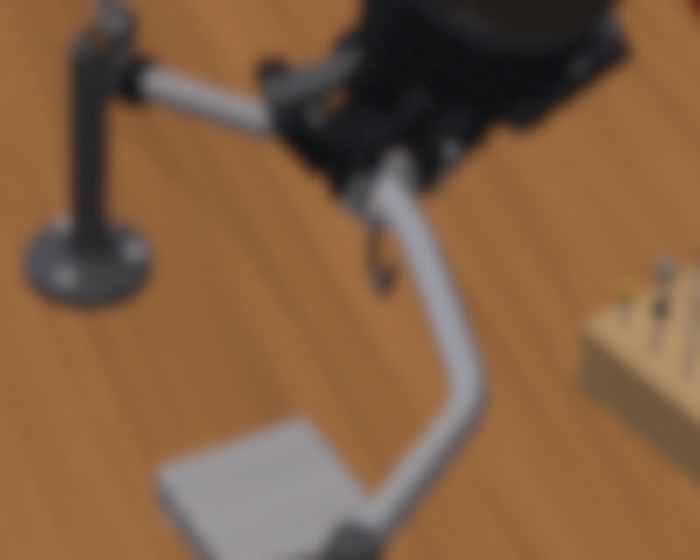

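The hook hangs normally at crop (380,270) just before the second bend, and the collar is free with G z at 95.7. Next I'll centre z at about 96.7 and take the bend in shorter steps.

```bash
python3 -c "
from path import *
call(166,180,(-1.5,1.4),z=96.7,n=7)"
```

```text
len 269.7 s 180 ang 111.5
[[-0.0, -0.0, 0.0052], [-0.0, -0.0, 0.0146], [-0.0, -0.0001, 0.0251], [-0.0, -0.0001, 0.036], [-0.0, -0.0001, 0.0464], [-0.0, -0.0001, 0.0569], [-0.0, -0.0001, 0.0569]]
[[-0.0015, 0.0109, 0.0048], [-0.0049, 0.0223, 0.0048], [-0.0094, 0.0335, 0.0048], [-0.0147, 0.0443, 0.0048], [-0.0206, 0.0547, 0.0048], [-0.0272, 0.0647, 0.0048], [-0.0272, 0.0647, 0.0048]]
```

Call:
servo_tool --rotation '[[0,0,0.005],[0,0,0.0145],[0,0,0.025],[0,0,0.036],[0,0,0.0465],[0,0,0.057],[0,0,0.057]]' --slide '[[-0.0015,0.011,0.005],[-0.005,0.0225,0.005],[-0.0095,0.0335,0.005],[-0.0145,0.0445,0.005],[-0.0205,0.0545,0.005],[-0.027,0.0645,0.005],[-0.027,0.0645,0.005]]' --grip '[-0.6,-0.6,-0.6,-0.6,-0.6,-0.6,-0.6]'

```text
clock: 15.2
position: [644.9, 32.5, 79.4]
ee_rot: [0.804, -0.547, -0.194, -0.131]
contact_force: [-0.9, -0.7, -0.8]
gripper_width: 23.3
grasp_force: 59.4
```

```bash
python3 -c "
from path import *
commit([-.027,.0645,.005],[0,0,.057]);feel(111)
call(180,194,(-1.5,1.4),z=96.7,n=7)"
```

```text
along -0.4 left 1.1 up -0.8 err [-0.27  0.07 -0.37]
len 269.7 s 194 ang 133.0
[[-0.0, -0.0001, 0.0108], [-0.0, -0.0001, 0.0213], [-0.0, -0.0001, 0.0317], [0.0, -0.0001, 0.0426], [0.0, -0.0001, 0.0528], [0.0, -0.0001, 0.0596], [0.0, -0.0001, 0.0596]]
[[-0.0075, 0.0098, -0.0002], [-0.0154, 0.0188, -0.0002], [-0.0239, 0.0273, -0.0002], [-0.033, 0.0352, -0.0002], [-0.0424, 0.0426, -0.0002], [-0.0517, 0.05, -0.0002], [-0.0517, 0.05, -0.0002]]
```

Call:
servo_tool --rotation '[[0,0,0.011],[0,0,0.0215],[0,0,0.0315],[0,0,0.0425],[0,0,0.053],[0,0,0.0595],[0,0,0.0595]]' --slide '[[-0.0085,0.009,0],[-0.0165,0.018,0],[-0.025,0.0265,0],[-0.034,0.0345,0],[-0.0435,0.042,0],[-0.0525,0.0495,0],[-0.0525,0.0495,0]]' --grip '[-0.6,-0.6,-0.6,-0.6,-0.6,-0.6,-0.6]'

```text
clock: 16.08
position: [634.4, 42.3, 79.7]
ee_rot: [0.891, -0.388, -0.214, -0.093]
contact_force: [-1.4, -2.2, -1.3]
gripper_width: 23.0
grasp_force: 59.3
```

```bash
python3 -c "
from path import *
commit([-.0525,.0495,0],[0,0,.0595]);feel(133)
call(194,212,(-1.5,1.4),z=96.7,n=7)"
```

```text
along -0.7 left 2.5 up -1.3 err [-0.22 -0.02 -0.12]
len 269.7 s 212 ang 133.8
[[0.0, -0.0001, 0.0022], [0.0, -0.0001, 0.0022], [0.0, -0.0001, 0.0022], [0.0, -0.0001, 0.0022], [0.0, -0.0001, 0.0022], [0.0, -0.0001, 0.0022], [0.0, -0.0001, 0.0022]]
[[-0.01, 0.0109, -0.0002], [-0.0203, 0.0217, -0.0002], [-0.0307, 0.0326, -0.0002], [-0.0411, 0.0434, -0.0002], [-0.0515, 0.0543, -0.0002], [-0.0618, 0.0651, -0.0002], [-0.0618, 0.0651, -0.0002]]
```

Call:
servo_tool --rotation '[[0,0,0],[0,0,0],[0,0,0]]' --slide '[[-0.0025,-0.0025,0],[-0.0045,-0.0045,0],[-0.0045,-0.0045,0]]' --grip '[-0.6,-0.6,-0.6]'

```text
clock: 16.45
position: [633.8, 41.5, 80.0]
ee_rot: [0.892, -0.388, -0.214, -0.093]
contact_force: [0.2, -0.2, -0.7]
gripper_width: 23.2
grasp_force: 59.3
```

```bash
python3 -c "
from path import *
commit([-.0045,-.0045,0],[0,0,0]);feel(133)
q,a=at(194);print(G()[:2]-q)
call(194,212,(-2.4,.4),z=96.7,n=7)"
```

```text
along -0.3 left 0.0 up -0.7 err [0.11 0.09 0.15]
[-2.56489042  0.40296528]
len 269.7 s 212 ang 133.8
[[0.0, -0.0001, 0.0022], [0.0, -0.0001, 0.0022], [0.0, -0.0001, 0.0022], [0.0, -0.0001, 0.0022], [0.0, -0.0001, 0.0022], [0.0, -0.0001, 0.0022], [0.0, -0.0001, 0.0022]]
[[-0.01, 0.0104, -0.0002], [-0.0203, 0.0212, -0.0002], [-0.0307, 0.0321, -0.0002], [-0.0411, 0.0429, -0.0002], [-0.0515, 0.0538, -0.0002], [-0.0618, 0.0646, -0.0002], [-0.0618, 0.0646, -0.0002]]
```

Call:
servo_tool --rotation '[[0,0,0.002],[0,0,0.002],[0,0,0.002],[0,0,0.002],[0,0,0.002],[0,0,0.002],[0,0,0.002]]' --slide '[[-0.01,0.0105,0],[-0.0205,0.021,0],[-0.031,0.032,0],[-0.041,0.043,0],[-0.0515,0.0535,0],[-0.062,0.0645,0],[-0.062,0.0645,0]]' --grip '[-0.6,-0.6,-0.6,-0.6,-0.6,-0.6,-0.6]'

```text
clock: 17.32
position: [621.2, 54.5, 79.9]
ee_rot: [0.894, -0.382, -0.215, -0.092]
contact_force: [0.4, -0.1, -1.0]
gripper_width: 22.9
grasp_force: 59.3
```

```bash
python3 -c "
from path import *
commit([-.062,.0645,0],[0,0,.002]);feel(133.7)
call(212,236,(-2.4,.4),z=96.7,n=8)"
```

```text
along -0.4 left -0.2 up -1.0 err [-0.12  0.19  0.08]
len 269.7 s 236 ang 133.8
[[0.0, -0.0001, 0.0002], [0.0, -0.0001, 0.0002], [0.0, -0.0001, 0.0002], [0.0, -0.0001, 0.0002], [0.0, -0.0001, 0.0002], [0.0, -0.0001, 0.0002], [0.0, -0.0001, 0.0002], [0.0, -0.0001, 0.0002]]
[[-0.0117, 0.0125, -0.0002], [-0.0235, 0.0249, -0.0002], [-0.0354, 0.0372, -0.0002], [-0.0473, 0.0496, -0.0002], [-0.0591, 0.062, -0.0002], [-0.071, 0.0744, -0.0002], [-0.0828, 0.0868, -0.0002], [-0.0828, 0.0868, -0.0002]]
```

Call:
servo_tool --rotation '[[0,0,0],[0,0,0],[0,0,0],[0,0,0],[0,0,0],[0,0,0],[0,0,0],[0,0,0]]' --slide '[[-0.0115,0.0125,0],[-0.0235,0.025,0],[-0.0355,0.037,0],[-0.0475,0.0495,0],[-0.059,0.062,0],[-0.071,0.0745,0],[-0.083,0.087,0],[-0.083,0.087,0]]' --grip '[-0.6,-0.6,-0.6,-0.6,-0.6,-0.6,-0.6,-0.6]'

```text
clock: 18.32
position: [604.4, 72.0, 79.8]
ee_rot: [0.894, -0.382, -0.215, -0.092]
contact_force: [-0.2, 0.3, -2.4]
gripper_width: 23.1
grasp_force: 59.1
```

```bash
python3 -c "
from path import *
commit([-.083,.087,0],[0,0,0]);feel(133.7)
call(236,254,(-2.4,.4),z=96.7,n=7)
d=get_image('side');save('g4',cv2.resize(d['image'][165:235,255:345],None,fx=7,fy=7,interpolation=cv2.INTER_CUBIC))"
```

```text
along 0.3 left -0.1 up -2.4 err [-0.32  0.25 -0.06]
len 269.7 s 254 ang 133.8
[[0.0, -0.0001, 0.0002], [0.0, -0.0001, 0.0002], [0.0, -0.0001, 0.0002], [0.0, -0.0001, 0.0002], [0.0, -0.0001, 0.0002], [0.0, -0.0001, 0.0002], [0.0, -0.0001, 0.0002]]
[[-0.0102, 0.0106, -0.0002], [-0.0206, 0.0214, -0.0002], [-0.0309, 0.0323, -0.0002], [-0.0413, 0.0431, -0.0002], [-0.0517, 0.0539, -0.0002], [-0.0621, 0.0648, -0.0002], [-0.0621, 0.0648, -0.0002]]
```

View pics/g4.png

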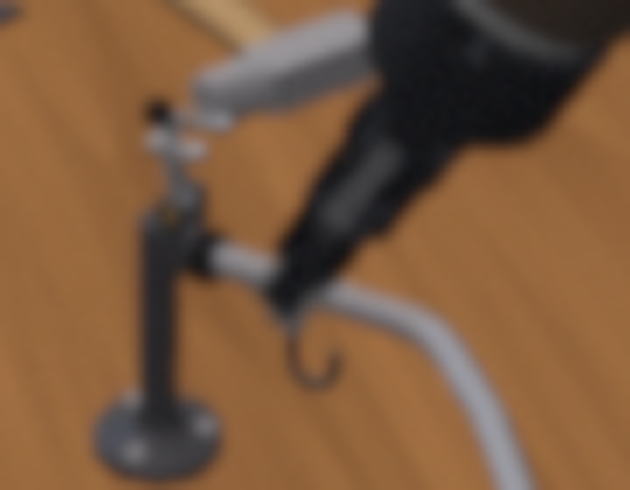

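The gripper leans back clear of the knob at crop (158,110), and the collar is at the fingertips at crop (285,300), on the last straight. I'll lower slightly and approach the buffer.

Call:
servo_tool --rotation '[[0,0,0],[0,0,0],[0,0,0],[0,0,0],[0,0,0],[0,0,0],[0,0,0],[0,0,0]]' --slide '[[0,0,-0.004],[0,0,-0.007],[-0.01,0.0105,-0.007],[-0.02,0.021,-0.007],[-0.03,0.0315,-0.007],[-0.04,0.042,-0.007],[-0.05,0.0525,-0.007],[-0.05,0.0525,-0.007]]' --grip '[-0.6,-0.6,-0.6,-0.6,-0.6,-0.6,-0.6,-0.6]'

```text
clock: 19.38
position: [594.6, 82.4, 78.5]
ee_rot: [0.894, -0.382, -0.215, -0.092]
contact_force: [0.1, -0.4, -0.4]
gripper_width: 22.7
grasp_force: 59.3
```

```bash
python3 -c "
from path import *
commit([-.05,.0525,-.007],[0,0,0]);feel(133.7);print(G())
"
```

```text
along -0.3 left 0.2 up -0.4 err [-0.15  0.22  0.1 ]
[600.70110701  75.96642038  95.33968234]
```

Call:
servo_tool --rotation '[[0,0,0],[0,0,0],[0,0,0],[0,0,0],[0,0,0]]' --slide '[[-0.009,0.009,0],[-0.017,0.018,0],[-0.026,0.027,0],[-0.035,0.036,0],[-0.035,0.036,0]]' --grip '[-0.6,-0.6,-0.6,-0.6,-0.6]'

```text
clock: 20.0
position: [587.5, 89.6, 78.4]
ee_rot: [0.894, -0.382, -0.215, -0.092]
contact_force: [-0.2, 0.0, -1.0]
gripper_width: 23.2
grasp_force: 59.3
```

Call:
servo_tool --rotation '[[0,0,0],[0,0,0],[0,0,0],[0,0,0]]' --slide '[[-0.004,0.004,0],[-0.008,0.008,0],[-0.011,0.011,0],[-0.011,0.011,0]]' --grip '[-0.6,-0.6,-0.6,-0.6]'

```text
clock: 20.5
position: [585.8, 91.4, 78.5]
ee_rot: [0.894, -0.382, -0.214, -0.092]
contact_force: [0.8, -1.1, -1.5]
gripper_width: 23.2
grasp_force: 59.3
```

Call:
servo_tool --rotation '[[0,0,0],[0,0,0],[0,0,0],[0,0,0]]' --slide '[[-0.004,0.004,0],[-0.007,0.007,0],[-0.007,0.007,0],[-0.007,0.007,0]]' --grip '[-0.6,-0.6,-0.6,-0.6]'

```text
clock: 21.0
position: [584.4, 92.9, 78.5]
ee_rot: [0.894, -0.382, -0.215, -0.092]
contact_force: [2.3, -2.7, -1.3]
gripper_width: 23.3
grasp_force: 59.6
```

The buffer contact is felt at −3.5 N along the rail, so the collar is home. Next I ease back, lower so the collar rests on the bar, and release gently.

Call:
servo_tool --rotation '[[0,0,0],[0,0,0],[0,0,0],[0,0,0],[0,0,0]]' --slide '[[0,0,0],[0.003,-0.003,0],[0.006,-0.006,0],[0.006,-0.006,-0.004],[0.006,-0.006,-0.004]]' --grip '[-0.6,-0.6,-0.6,-0.6,-0.6]'

```text
clock: 21.62
position: [585.3, 91.9, 77.7]
ee_rot: [0.894, -0.382, -0.215, -0.092]
contact_force: [0.5, -1.2, -0.4]
gripper_width: 22.9
grasp_force: 59.5
```

```bash
python3 - <<'E'
from path import *
for c in ([-.035,.036,0],[-.011,.011,0],[-.007,.007,0],[.006,-.006,-.004]): commit(c,[0,0,0])
feel(133.7);print('G',G());a=np.radians(133.7);f=np.array([np.cos(a),np.sin(a)]);n=np.array([-f[1],f[0]])
d=get_image('side')
v,u=np.nonzero(d['image'][174:190,270:285].max(2)<50);print(len(u));u=u.mean()+270;v=v.mean()+174;print(u,v)
for z in range(146,166,2):
    q=ray(d,u,v,z)[:2]-G()[:2]; print(z,'along %.1f left %.1f'%(q@f,q@n))
E
```

```text
along -1.2 left 0.4 up -0.4 err [-0.04  0.14  0.14]
G [591.30110701  85.56642038  94.53968234]
1
277.0 181.0
146 along 35.9 left -13.5
148 along 34.5 left -10.9
150 along 33.1 left -8.4
152 along 31.7 left -5.8
154 along 30.3 left -3.3
156 along 28.9 left -0.7
158 along 27.5 left 1.9
160 along 26.1 left 4.4
162 along 24.7 left 7.0
164 along 23.3 left 9.5
```

Call:
servo_tool --rotation '[[0,0,0],[0,0,0],[0,0,0],[0,0,0],[0,0,0]]' --slide '[[0,0,0],[0,0,0],[0,0,0],[0,0,0],[0,0,0]]' --grip '[-0.4,-0.3,-0.2,0,0.1]'

```text
clock: 22.3
position: [585.3, 91.9, 77.6]
ee_rot: [0.894, -0.382, -0.215, -0.092]
contact_force: [-0.3, 0.3, -0.4]
gripper_width: 47.0
grasp_force: 0.0
```

```bash
python3 - <<'E'
from path import *
feel(133.7)
a=np.radians(133.7);f=np.array([np.cos(a),np.sin(a),0]);p,r=load();t=r.as_matrix()[:,2]
print('retreat 110 back along tool:',-t*110/200)
E
```

```text
along 0.4 left 0.0 up -0.4 err [-0.08  0.11  0.01]
retreat 110 back along tool: [ 0.17261626 -0.18053257  0.49001186]
```

Call:
servo_tool --rotation '[[0,0,0],[0,0,0],[0,0,0],[0,0,0]]' --slide '[[0.035,-0.036,0.1],[0.087,-0.09,0.25],[0.175,-0.18,0.5],[0.175,-0.18,0.5]]' --grip '[0.1,0.1,0.1,0.1]'

```text
clock: 22.8
position: [623.6, 54.5, 182.1]
ee_rot: [0.895, -0.382, -0.21, -0.094]
contact_force: [-0.4, 0.0, -0.7]
gripper_width: 47.0
grasp_force: 0.0
```

```bash
python3 - <<'E'
from path import *
import path
commit([.175,-.18,.5],[0,0,0])
G0=np.array([591.3,85.57]);a=np.radians(133.7);f=np.array([np.cos(a),np.sin(a)])
# behind the knob (along 28.6), tool upright, shut: TCP target
import plan
plan.TILT=0
def tcp(al,z):
    q=G0+f*al; P,R=plan.target([q[0],q[1],z+19],133.7); p,r=load()
    return np.round((P-p)/200,4),np.round((R*r.inv()).as_rotvec()/6.28319,4)
print('high behind',tcp(58,200));print('knob z',tcp(58,148))
s=read_state();print(s['position'],s['joints'],load()[0])
E
```

```text
high behind (array([-0.3455,  0.3585,  0.1119]), array([-0.0542, -0.0519,  0.0001]))
knob z (array([-0.3455,  0.3585, -0.1481]), array([-0.0542, -0.0519,  0.0001]))
[623.57836625  54.45019249 182.10621662] [ 0.13727414  0.58838018  0.33475085 -0.37576741 -1.59464688  0.66979126] [620.338  55.803 177.612]
```

Call:
servo_tool --rotation '[[-0.027,-0.026,0],[-0.054,-0.052,0],[-0.054,-0.052,0],[-0.054,-0.052,0],[-0.054,-0.052,0],[-0.054,-0.052,0],[-0.054,-0.052,0]]' --slide '[[0,0,0.06],[0,0,0.112],[0,0,0.112],[-0.1,0.1,0.112],[-0.22,0.23,0.112],[-0.3455,0.3585,0.112],[-0.3455,0.3585,0.112]]' --grip '[-0.5,-1,-1,-1,-1,-1,-1]'

```text
clock: 23.68
position: [549.4, 128.8, 199.8]
ee_rot: [0.92, -0.392, -0.0, -0.001]
contact_force: [-0.6, -0.3, 0.4]
gripper_width: 0.0
grasp_force: 0.0
```

Call:
servo_tool --rotation '[[0,0,0],[0,0,0],[0,0,0]]' --slide '[[0,0,-0.13],[0,0,-0.26],[0,0,-0.26]]' --grip '[-1,-1,-1]'

```text
clock: 24.05
position: [549.9, 126.4, 145.6]
ee_rot: [0.919, -0.393, -0.002, 0.001]
contact_force: [0.5, -0.5, -0.0]
gripper_width: -0.0
grasp_force: 0.0
```

```bash
python3 - <<'E'
from path import *
commit([-.3455,.3585,.112],[-.054,-.052,0]);commit([0,0,-.26],[0,0,0])
s=read_state();print(load()[0],s['position'],s['contact_force'],s['gripper_width'])
d=get_image('side');t=get_image('top')
save('g5',np.hstack([cv2.resize(d['image'][150:220,245:325],None,fx=5,fy=5,interpolation=cv2.INTER_CUBIC),cv2.resize(t['image'][170:240,200:280],None,fx=5,fy=5,interpolation=cv2.INTER_CUBIC)]))
E
```

```text
[551.238 127.503 148.012] [549.92097905 126.37555258 145.59977058] [ 0.46829956 -0.53009716 -0.02614971] -0.013665663245488156
```

View pics/g5.png

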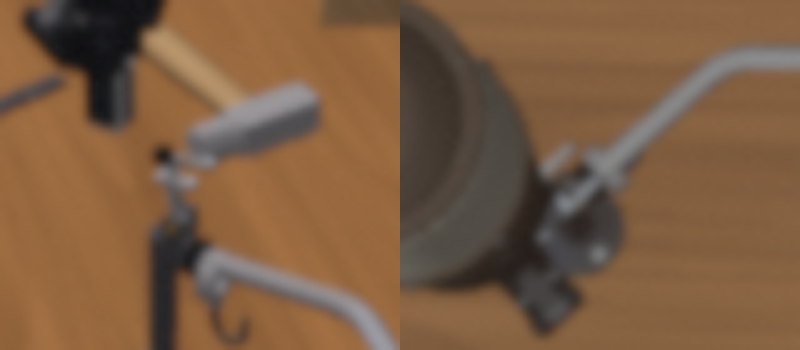

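The collar sits against the buffer at side-crop (210,265). The catch knob is at (163,157), and the shut fingers stand behind it at about (110,110). Next I push the catch over.

Call:
servo_tool --rotation '[[0,0,0],[0,0,0],[0,0,0],[0,0,0],[0,0,0],[0,0,0],[0,0,0],[0,0,0]]' --slide '[[0.025,-0.026,0],[0.05,-0.052,0],[0.075,-0.078,0],[0.1,-0.104,0],[0.12,-0.125,0],[0.14,-0.146,0],[0.16,-0.167,0],[0.172,-0.18,0]]' --grip '[-1,-1,-1,-1,-1,-1,-1,-1]'

```text
clock: 25.15
position: [585.9, 91.2, 147.9]
ee_rot: [0.919, -0.393, 0.0, -0.001]
contact_force: [-0.2, 0.3, -0.0]
gripper_width: -0.1
grasp_force: 0.0
```

Call:
servo_tool --rotation '[[0,0,0],[0,0,0],[0,0,0],[0,0,0],[0,0,0],[0,0,0],[0,0,0]]' --slide '[[0.014,-0.0145,-0.005],[0.028,-0.029,-0.01],[0.042,-0.0435,-0.02],[0.056,-0.058,-0.03],[0.07,-0.072,-0.04],[0.08,-0.084,-0.04],[0.08,-0.084,-0.04]]' --grip '[-1,-1,-1,-1,-1,-1,-1]'

```text
clock: 26.02
position: [601.8, 74.5, 140.0]
ee_rot: [0.919, -0.393, 0.0, -0.001]
contact_force: [-0.1, 0.3, 0.2]
gripper_width: -0.1
grasp_force: 0.0
```

```bash
python3 - <<'E'
from path import *
commit([.172,-.18,0],[0,0,0]);commit([.08,-.084,-.04],[0,0,0]);feel(133.7);print(load()[0])
E
```

```text
along 0.3 left -0.2 up 0.2 err [ 0.14 -0.2  -0.03]
[601.638  74.703 140.012]
```

Call:
servo_tool --rotation '[[0,0,0],[0,0,0],[0,0,0],[0,0,0]]' --slide '[[0,0,-0.015],[0,0,-0.03],[0,0,-0.045],[0,0,-0.055]]' --grip '[-1,-1,-1,-1]'

```text
clock: 26.52
position: [601.5, 74.7, 128.7]
ee_rot: [0.92, -0.393, -0.0, -0.001]
contact_force: [-0.6, 0.1, 0.2]
gripper_width: -0.4
grasp_force: 0.0
```

```bash
python3 - <<'E'
from path import *
commit([0,0,-.055],[0,0,0]);feel(133.7)
for n,(r0,r1,c0,c1) in {'side':(170,215,265,320)}.items():
    d=get_image(n)['image'][r0:r1,c0:c1]; m=d.max(2)<50
    print('\n'.join(''.join('#' if x else '.' for x in r) for r in m))
E
```

```text
along 0.4 left 0.4 up 0.2 err [-0.14  0.   -0.32]
...............###################.....................
...............###################.....................
................##################.....................
.................#################.....................
..................##############.......................
..................##############.......................
....................###########........................
.......................########........................
.......................#######.........................
........................#####..........................
........................#####..........................
............#...........#####..........................
........................#####..........................
........................#####..........................
........................#####..........................
........................#####..........................
.........................####..........................
.......................................................
..........................................
[... 769 characters left out ...]
............................
...........####..#.....................................
...........###.........................................
...........###.........................................
...........###.........................................
...........###.........................................
...........###.........................................
...........###.........................................
...........###.........................................
...........###.........................................
...........###.........................................
...........###.........................................
...........###.........................................
```

```bash
python3 - <<'E'
from rail import *
G0=np.array([591.3,85.57]);a=np.radians(133.7);f=np.array([np.cos(a),np.sin(a)]);n=np.array([-f[1],f[0]])
im=T['image'].astype(int);print('top max-channel cols 224-244 rows 196-218');print(im.max(2)[196:219,224:245])
print('side');print(S['image'].max(2)[172:204,268:292].astype(int))
for z in range(140,172,4):
    q=ray(S,277.3,181,z);uv=cv2.projectPoints(q[None],np.array(T['rvec'],float),np.array(T['tvec'],float),T['camera_matrix'],None)[0].ravel()
    print(z,q[:2].round(1),'al %.1f left %.1f'%((q[:2]-G0)@f,(q[:2]-G0)@n),uv.round(1))
W=world(S);print('side depth knob',W[179:184,275:280].round(0).tolist())
E
```

```text
top max-channel cols 224-244 rows 196-218
[[126 127 127 128 129 129 130 130 130 130 131 131 132 132 132 132 132 133
  131 130 128]
 [128 128 129 129 129 130 129 129 129 128 128 129 130 130 130 130 130 129
  128 126 127]
 [130 130 129 130 129 130 130 130 129 127 125 126 128 129 129 129 128 126
  125 127 131]
 [131 131 130 131 130 131 131 132 131 128 123 124 127 129 129 128 126 126
  127 131 135]
 [131 131 132 131 131 131 133 133 131 126 122 122 124 127 127 127 127 128
  132 135 135]
 [131 131 131 131 131 134 135 134 130 124 121 118 115 118 122 126 129 133
  135 134 129]
 [132 132 132 133 135 137 137 131 127 123 117 105  96 101 115 125 132 135
  134 128 120]
 [131 132 132 134 136 136 131 124 117 112 102  84  71  80 102 121 132 132
  127 118 116]
 [130 131 133 134 133 128 119 110  99  91  79  66  58  69  92 112 122 123
  118 115 119]
 [129 130 130 130 125 113 101  90  83  78  74  65  67  81  99 107 109 111
  114 119 124]
 [128 127 123 117 105  89  78  74  76  80  81  80  89 106 113 106  97 100
  113 123 129]
 [126 123 113  95  78  64  60  65  74  81  88  98 113 119 111  91  78  88
  110
[... 4513 characters left out ...]
.0 [230.8 209.7]
164 [569.1  95.6] al 22.6 left 9.2 [232.9 210.3]
168 [567.3  90. ] al 19.8 left 14.3 [235.1 210.9]
side depth knob [[[638.0, 340.0, -2.0], [640.0, 334.0, 1.0], [571.0, 105.0, 163.0], [573.0, 103.0, 164.0], [649.0, 330.0, 2.0]], [[636.0, 331.0, 0.0], [569.0, 106.0, 160.0], [570.0, 102.0, 162.0], [574.0, 104.0, 161.0], [576.0, 104.0, 160.0]], [[634.0, 324.0, 1.0], [569.0, 105.0, 158.0], [571.0, 104.0, 158.0], [572.0, 99.0, 161.0], [575.0, 101.0, 159.0]], [[632.0, 319.0, 1.0], [568.0, 103.0, 156.0], [569.0, 99.0, 159.0], [573.0, 102.0, 156.0], [576.0, 102.0, 155.0]], [[631.0, 315.0, 0.0], [633.0, 313.0, 1.0], [570.0, 100.0, 155.0], [573.0, 101.0, 154.0], [575.0, 101.0, 153.0]]]
```

```bash
python3 - <<'E'
from rail import *
d=get_image('side');t=get_image('top')
print(d['image'].max(2)[176:200,270:296].astype(int))
W=world(d)
for v in range(178,198,2): print(v,[tuple(W[v,u].astype(int)) for u in range(275,294,2)])
E
```

```text
[[144 142 141 142 142 143 146 147 148 147 144 130 101  64  44  39  35  29
   23  21  18  20  22  24  26  36]
 [144 142 141 141 141 141 141 142 144 145 146 137 115  86  70  66  59  44
   30  22  19  21  24  26  35  42]
 [145 143 141 141 140 135 128 125 129 136 143 139 122 101  91  88  81  65
   42  25  21  21  23  33  45  55]
 [146 143 141 140 136 123 103  91  98 119 136 139 128 110 100  97  93  78
   50  29  23  24  25  38  55  65]
 [146 143 141 139 132 110  77  54  64  99 128 137 131 118 109 106 103  89
   60  33  27  26  28  41  58  67]
 [148 144 141 139 131 107  72  44  50  83 114 127 129 124 120 122 123 109
   73  36  29  26  28  40  59  68]
 [149 145 141 139 133 118  94  74  67  80 103 116 122 124 127 129 129 114
   77  39  27  26  29  42  61  67]
 [151 146 141 139 138 132 123 111 100  95 108 122 128 130 131 129 122 104
   68  33  27  26  30  45  63  69]
 [152 147 142 139 139 140 138 133 122 112 121 136 142 143 141 137 128 107
   70  34  27  27  30  46  65  69]
 [153 149 143 139 138 139 137 131 121 116 126 141 150 150 147 145 139 117
   78  38  29  29  31  46  64  69]
 [154 149 
[... 5443 characters left out ...]
(117)), (np.int64(642), np.int64(249), np.int64(0)), (np.int64(649), np.int64(252), np.int64(-2)), (np.int64(654), np.int64(248), np.int64(-1)), (np.int64(661), np.int64(248), np.int64(-2)), (np.int64(665), np.int64(243), np.int64(0))]
196 [(np.int64(566), np.int64(105), np.int64(110)), (np.int64(572), np.int64(108), np.int64(107)), (np.int64(572), np.int64(91), np.int64(119)), (np.int64(576), np.int64(88), np.int64(120)), (np.int64(586), np.int64(101), np.int64(109)), (np.int64(638), np.int64(239), np.int64(0)), (np.int64(644), np.int64(238), np.int64(0)), (np.int64(651), np.int64(238), np.int64(0)), (np.int64(657), np.int64(237), np.int64(-1)), (np.int64(663), np.int64(237), np.int64(-3))]
```

The depth shows the fingertips actually end about 20 mm above the reported TCP, so they passed over the knob. I'll go back behind it and repeat 20 mm lower.

Call:
servo_tool --rotation '[[0,0,0],[0,0,0],[0,0,0],[0,0,0],[0,0,0],[0,0,0]]' --slide '[[0,0,0.1],[0,0,0.2],[-0.1,0.105,0.2],[-0.2,0.21,0.2],[-0.252,0.264,0.2],[-0.252,0.264,0.2]]' --grip '[-1,-1,-1,-1,-1,-1]'

```text
clock: 27.42
position: [551.1, 128.0, 169.3]
ee_rot: [0.92, -0.392, 0.0, -0.001]
contact_force: [-0.5, -0.9, -0.2]
gripper_width: -0.0
grasp_force: 0.0
```

Call:
servo_tool --rotation '[[0,0,0],[0,0,0],[0,0,0]]' --slide '[[0,0,-0.1],[0,0,-0.205],[0,0,-0.205]]' --grip '[-1,-1,-1]'

```text
clock: 27.8
position: [550.7, 126.4, 126.4]
ee_rot: [0.919, -0.394, -0.001, 0.001]
contact_force: [0.3, -0.3, 0.5]
gripper_width: -0.1
grasp_force: 0.0
```

Call:
servo_tool --rotation '[[0,0,0],[0,0,0],[0,0,0],[0,0,0],[0,0,0]]' --slide '[[0.025,-0.026,0],[0.05,-0.052,0],[0.075,-0.078,0],[0.09,-0.094,0],[0.105,-0.11,0]]' --grip '[-1,-1,-1,-1,-1]'

```text
clock: 28.42
position: [573.4, 105.5, 129.1]
ee_rot: [0.92, -0.393, 0.001, -0.002]
contact_force: [0.0, 1.5, 3.8]
gripper_width: -0.1
grasp_force: 2.0
```

```bash
python3 - <<'E'
from path import *
for c in([-.252,.264,.2],[0,0,-.205],[.105,-.11,0]): commit(c,[0,0,0])
feel(133.7);print(load()[0])
d=get_image('side');print(d['image'].max(2)[172:196:1,270:296].astype(int))
E
```

```text
along 1.1 left -1.1 up 3.8 err [1.16 0.02 1.08]
[572.238 105.503 128.012]
[[ 94  80  60  39  23  20  21  24  27  34  43  59  89 124 146 152 149 141
  137 142 152 156 156 155 154 153]
 [125 113  93  61  31  22  20  24  32  46  56  63  87 123 146 155 155 151
  145 144 147 150 150 151 151 150]
 [139 132 114  80  41  24  24  25  37  54  66  68  88 122 146 155 156 154
  150 147 145 144 143 142 140 136]
 [143 137 122  86  46  27  26  27  37  58  68  69  85 119 142 150 150 147
  144 139 136 132 129 125 118 110]
 [144 138 123  87  46  29  27  27  39  57  69  68  78 108 130 138 138 134
  130 125 121 117 113 106  98  89]
 [144 139 123  88  48  28  27  29  39  57  69  67  71  93 112 120 122 118
  114 111 108 105 101  95  88  82]
 [144 139 123  88  46  28  28  27  39  58  68  65  68  85  99 106 108 106
  103 101  98  95  92  88  83  81]
 [145 140 123  88  47  27  28  28  41  58  68  64  64  78  90  96  98  97
   94  92  90  89  88  87  85  85]
 [146 140 124  90  50  28  28  28  39  58  67  61  56  66  77  87  90  89
   88  90  94  99 101 101 100 102]
 [147 141 126  97  62  40  32  31  40  57  67
[... 890 characters left out ...]
29 137 143
  147 147 148 150 154 159 161 160]
 [145 146 145 143 140 138 138 139 140 136 121  98  87  97 112 124 128 135
  142 146 148 151 154 159 160 161]
 [146 146 146 144 142 139 136 136 136 131 114  93  81  88 110 127 130 130
  137 145 148 150 153 157 159 161]
 [145 145 146 145 143 139 135 129 125 118 103  86  75  79 106 131 138 138
  141 146 148 149 151 154 158 160]
 [146 145 146 146 143 138 129 115 104  98  87  77  71  75 103 131 143 144
  145 147 148 148 149 152 155 159]
 [146 145 145 145 139 130 115  95  81  78  72  68  66  73 102 131 143 146
  146 147 148 148 148 150 152 157]
 [146 145 144 142 133 115  95  78  71  71  62  56  57  72 102 129 141 144
  146 146 148 149 148 149 150 154]]
```

Call:
servo_tool --rotation '[[0,0,0],[0,0,0],[0,0,0],[0,0,0],[0,0,0],[0,0,0]]' --slide '[[0.015,-0.016,0.005],[0.03,-0.0315,0.005],[0.045,-0.047,0.005],[0.06,-0.063,0.005],[0.076,-0.0795,0],[0.076,-0.0795,0]]' --grip '[-1,-1,-1,-1,-1,-1]'

```text
clock: 29.22
position: [586.8, 88.9, 127.1]
ee_rot: [0.919, -0.393, -0.001, 0.0]
contact_force: [-0.1, -0.6, 0.8]
gripper_width: -0.1
grasp_force: 0.1
```

```bash
python3 - <<'E'
from path import *
commit([.076,-.0795,0],[0,0,0])
feel(133.7);print(load()[0])
d=get_image('side');W=world(d);im=d['image'].max(2)
v,u=np.nonzero((im[170:210,265:320]<48));
for a,b in zip(v+170,u+265):
    if W[a,b,2]>115 and W[a,b,2]<175: print(b,a,im[a,b],W[a,b].astype(int),end=';')
E
```

```text
along -0.4 left 0.5 up 0.8 err [-0.61 -0.72 -0.9 ]
[587.438  89.603 128.012]
282 180 31 [576  81 174];282 181 30 [576  82 171];283 181 27 [579  81 171];284 181 27 [580  75 174];282 182 31 [576  81 168];283 182 26 [578  78 170];284 182 26 [580  75 171];285 182 34 [583  76 170];282 183 32 [577  83 163];283 183 26 [578  77 168];284 183 28 [580  77 167];285 183 32 [582  74 169];282 184 39 [576  79 164];283 184 29 [578  79 163];284 184 27 [579  74 166];285 184 32 [581  72 167];284 185 39 [579  74 163];285 185 40 [581  72 164];
```

Call:
servo_tool --rotation '[[0,0,0],[0,0,0],[0,0,0],[0,0,0],[0,0,0],[0,0,0]]' --slide '[[0.015,-0.0155,0],[0.03,-0.031,0],[0.045,-0.0465,0],[0.06,-0.062,0],[0.075,-0.0775,0],[0.075,-0.0775,0]]' --grip '[-1,-1,-1,-1,-1,-1]'

```text
clock: 30.02
position: [602.6, 73.8, 127.9]
ee_rot: [0.919, -0.393, 0.0, -0.001]
contact_force: [-0.7, 0.0, 0.7]
gripper_width: 0.1
grasp_force: 0.0
```

Call:
servo_tool --rotation '[[0,0,0],[0,0,0],[0,0,0],[0,0,0],[0,0,0]]' --slide '[[0,0,-0.02],[0,0,-0.04],[0,0,-0.06],[0,0,-0.08],[0,0,-0.08]]' --grip '[-1,-1,-1,-1,-1]'

```text
clock: 30.65
position: [605.5, 72.4, 115.0]
ee_rot: [0.92, -0.392, 0.004, -0.001]
contact_force: [3.1, -6.8, 9.9]
gripper_width: -0.2
grasp_force: 5.9
```

```bash
python3 - <<'E'
from path import *
commit([.075,-.0775,0],[0,0,0]);commit([0,0,-.08],[0,0,0])
feel(133.7);print(load()[0])
d=get_image('side');print(d['image'].max(2)[178:216,276:306].astype(int))
E
```

```text
along -7.0 left 2.5 up 9.9 err [ 3.03 -1.72  2.98]
[602.438  74.103 112.012]
[[143 145 145 ... 129 135 142]
 [141 144 146 ... 147 150 152]
 [141 143 145 ... 153 154 153]
 ...
 [ 48  41  43 ... 149 154 155]
 [ 48  40  44 ... 148 152 155]
 [ 48  40  45 ... 147 149 152]]
```

Call:
servo_tool --rotation '[[0,0,0],[0,0,0],[0,0,0],[0,0,0]]' --slide '[[0,0,0.05],[0,0,0.15],[0,0,0.3],[0,0,0.3]]' --grip '[-1,-1,-1,-1]'

```text
clock: 31.2
position: [603.5, 74.8, 174.1]
ee_rot: [0.92, -0.393, 0.002, -0.002]
contact_force: [0.6, -0.1, -0.9]
gripper_width: -0.0
grasp_force: 0.0
```

```bash
python3 - <<'E'
from rail import *
from plan import *
commit([0,0,.3],[0,0,0]);np.set_printoptions(threshold=99999,linewidth=200)
d=get_image('side');print('cols 276..305, rows 176..207');print(d['image'].max(2)[176:208,276:306].astype(int))
G0=np.array([591.3,85.57]);a=np.radians(133.7);f=np.array([np.cos(a),np.sin(a)]);n=np.array([-f[1],f[0]])
print('expected knob px for theta:')
for th in (0,.1,.3,.5,.7,1,1.3):
    q=np.r_[G0+f*(16.6-38*np.cos(th)),120+38*np.sin(th)]
    for D in(S,T): print(th,cv2.projectPoints(q[None],np.array(D['rvec'],float),np.array(D['tvec'],float),D['camera_matrix'],None)[0].ravel().round(1),end=' ')
    print()
E
```

```text
cols 276..305, rows 176..207
[[146 148 148 149 150 146 139 133 136 140 138 133 130 126 122 117 113 106  96  88  84  82  81  81  80  81  83  85  89  97]
 [145 147 148 148 148 143 128 117 117 122 122 119 115 112 108 105 101  95  88  83  81  80  79  81  84  89  96 103 110 120]
 [143 146 147 148 147 140 125 109 104 107 108 107 103 101  97  96  92  88  84  81  81  83  86  92  99 110 121 129 135 142]
 [142 144 146 147 146 141 128 109 100  99 100  97  94  92  90  90  90  87  86  86  88  94 103 113 125 134 143 147 150 152]
 [141 143 145 147 146 144 133 116 101  95  92  89  88  90  94  99 102 101 101 104 107 117 127 136 144 150 153 154 154 154]
 [142 142 144 146 147 145 139 124 107  97  92  90  96 105 116 125 129 128 128 130 132 138 143 148 152 154 155 155 154 154]
 [143 142 143 146 147 146 143 134 120 109 105 108 119 131 141 148 151 150 150 149 148 149 149 151 152 154 155 155 154 154]
 [143 143 143 143 146 147 146 141 135 128 127 130 138 146 153 157 159 158 157 157 155 153 151 151 151 153 154 155 154 154]
 [143 143 142 144 145 146 146 146 145 143 142 138 136 139 147 155 159 160 159 158 157 1
[... 2443 characters left out ...]
130 136 140 144 147 149 151 152 154 158 159 158 157]
 [ 48  41  42  59  91 113 114 104 105 114 119 117 111 109 103 104 109 114 119 125 130 136 141 145 148 151 154 156 156 156]
 [ 48  41  43  63  98 125 131 122 110 107 108 110 117 119 111 110 113 114 114 114 115 120 124 130 136 141 146 149 151 152]
 [ 48  42  42  62  99 129 136 128 109  98  98 103 115 121 120 125 130 130 128 122 117 115 113 114 119 124 130 136 141 145]]
expected knob px for theta:
0 [294.2 198.3] 0 [245.7 197.6] 
0.1 [294.1 197.1] 0.1 [245.5 197.4] 
0.3 [293.7 194.5] 0.3 [244.9 197.4] 
0.5 [292.7 191.9] 0.5 [243.7 197.8] 
0.7 [291.2 189.4] 0.7 [242.2 198.6] 
1 [288.3 186.1] 1 [239.3 200.5] 
1.3 [284.7 183.4] 1.3 [235.8 203.2]
```

The knob is now at (289,187), which puts the catch at about 0.9 rad; the tip had slipped over in front of it. I'll press from directly above and follow the knob's arc down.

Call:
servo_tool --rotation '[[0,0,0],[0,0,0],[0,0,0],[0,0,0],[0,0,0]]' --slide '[[-0.0345,0.036,0],[-0.0345,0.036,0],[-0.0345,0.036,-0.1],[-0.0345,0.036,-0.18],[-0.0345,0.036,-0.19]]' --grip '[-1,-1,-1,-1,-1]'

```text
clock: 31.88
position: [594.4, 81.0, 132.0]
ee_rot: [0.919, -0.393, -0.001, 0.001]
contact_force: [-0.2, -0.0, -0.4]
gripper_width: -0.2
grasp_force: 0.0
```

Call:
servo_tool --rotation '[[0,0,0],[0,0,0],[0,0,0],[0,0,0],[0,0,0],[0,0,0]]' --slide '[[0.01,-0.01,-0.018],[0.019,-0.02,-0.035],[0.027,-0.028,-0.05],[0.0335,-0.035,-0.065],[0.039,-0.041,-0.082],[0.039,-0.041,-0.082]]' --grip '[-1,-1,-1,-1,-1,-1]'

```text
clock: 32.62
position: [604.4, 72.6, 118.3]
ee_rot: [0.92, -0.393, 0.001, -0.001]
contact_force: [1.8, -3.0, 3.5]
gripper_width: 0.1
grasp_force: 2.2
```

```bash
python3 - <<'E'
from rail import *
from plan import *
commit([-.0345,.036,-.19],[0,0,0]);commit([.039,-.041,-.082],[0,0,0]);np.set_printoptions(threshold=99999,linewidth=200)
print(load()[0],read_state()['position'],read_state()['contact_force'])
d=get_image('side');print('cols 280..305, rows 180..203');print(d['image'].max(2)[180:204,280:306].astype(int))
E
```

```text
[603.338  73.103 117.612] [604.41239689  72.55217406 118.31256188] [ 1.83198773 -3.01542064  3.52607896]
cols 280..305, rows 180..203
[[146 142 128 101  69  47  37  34  29  24  19  23  21  21  24  28  35  52  81 113 137 149 153 153 154 153]
 [147 145 137 120  94  75  66  62  57  41  24  20  20  23  26  37  47  57  84 119 144 153 155 155 153 153]
 [147 146 142 132 117 103  98  98  92  67  36  22  22  23  31  48  60  66  86 120 144 153 155 155 154 153]
 [146 146 145 141 134 128 126 127 118  86  46  25  26  26  33  52  68  70  86 119 143 151 153 155 154 154]
 [144 147 146 146 145 143 143 141 129  93  48  29  28  29  35  55  70  72  87 119 141 150 153 154 155 154]
 [144 145 146 147 148 149 148 146 131  93  49  29  27  28  36  56  70  72  87 120 141 149 151 153 154 155]
 [143 145 146 146 147 148 149 146 131  93  47  26  27  28  38  57  70  73  90 122 143 149 150 152 154 155]
 [143 143 145 146 147 148 148 146 130  91  46  27  27  29  40  60  70  73  93 126 145 149 150 150 152 154]
 [140 140 142 145 146 147 148 146 131  93  46  28  28  29  42  61  71  74  98 130 148 151 150 150 151 153]
 [1
[... 902 characters left out ...]
 140 145 145 148 153 157 159 161 160 159 156 155 155 156]
 [ 45  52  56  54  59  74  95 117 129 123 113 119 136 145 148 150 153 156 159 161 161 160 158 155 154 156]
 [ 45  48  48  41  42  62  89 116 133 132 121 120 133 144 147 149 152 154 157 159 161 161 159 156 156 156]
 [ 44  44  39  35  47  78 110 130 141 141 134 132 138 145 147 147 150 153 155 158 160 161 160 158 157 157]
 [ 43  39  32  33  58  94 123 138 144 146 145 145 147 148 147 146 148 150 154 156 159 162 161 160 157 157]
 [ 42  40  31  37  69 102 123 132 136 140 144 147 148 149 147 146 147 150 151 154 157 160 162 161 158 157]
 [ 52  56  49  52  82 112 125 126 122 124 130 135 141 144 146 148 148 149 151 153 155 157 160 161 159 157]]
```

Call:
servo_tool --rotation '[[0,0,0],[0,0,0],[0,0,0],[0,0,0],[0,0,0],[0,0,0],[0,0,0],[0,0,0]]' --slide '[[0,0,0.03],[-0.017,0.018,0.03],[-0.017,0.018,0.015],[-0.017,0.018,0],[-0.012,0.0125,-0.02],[-0.007,0.007,-0.04],[-0.005,0.005,-0.055],[-0.005,0.005,-0.055]]' --grip '[-1,-1,-1,-1,-1,-1,-1,-1]'

```text
clock: 33.67
position: [601.8, 74.1, 105.7]
ee_rot: [0.919, -0.393, -0.001, -0.0]
contact_force: [-0.2, -0.1, 0.6]
gripper_width: 0.2
grasp_force: 0.3
```

Call:
servo_tool --rotation '[[0,0,0],[0,0,0],[0,0,0]]' --slide '[[0,0,-0.01],[0,0,-0.02],[0,0,-0.02]]' --grip '[-1,-1,-1]'

```text
clock: 34.05
position: [602.2, 74.1, 102.4]
ee_rot: [0.92, -0.393, -0.0, -0.001]
contact_force: [-0.1, -1.3, 0.5]
gripper_width: -0.3
grasp_force: 0.4
```

```bash
python3 - <<'E'
from rail import *
from plan import *
commit([-.005,.005,-.055],[0,0,0]);commit([0,0,-.02],[0,0,0]);np.set_printoptions(threshold=99999,linewidth=200)
print(load()[0],read_state()['position'],read_state()['contact_force'])
d=get_image('side');print('cols 280..305, rows 184..207');print(d['image'].max(2)[184:208,280:306].astype(int))
E
```

```text
[602.338  74.103 102.612] [602.18752603  74.10852492 102.39952063] [-0.06857937 -1.31979908  0.48144475]
cols 280..305, rows 184..207
[[130 110  81  54  37  28  23  20  19  19  20  22  23  24  24  30  49  77 108 134 146 150 152 154 154 154]
 [138 129 112  90  70  57  47  34  23  21  19  20  24  25  28  34  54  87 120 141 149 150 151 153 154 154]
 [142 139 133 122 109  99  85  65  40  22  20  20  25  30  38  46  60  91 127 146 150 150 150 151 153 155]
 [142 141 142 139 135 130 119  99  65  33  22  21  24  34  49  60  68  96 131 149 152 150 149 150 152 154]
 [141 140 142 144 144 143 137 120  83  40  25  25  26  38  57  68  73  99 133 150 154 152 149 149 150 153]
 [134 131 134 140 143 145 142 127  88  44  26  26  27  40  59  70  74  98 133 151 155 153 151 150 150 151]
 [125 117 119 127 136 142 142 126  88  42  28  27  28  40  59  69  72  99 133 150 155 155 153 150 149 150]
 [126 116 107 110 125 140 142 126  87  43  29  28  27  40  59  69  73  99 133 151 155 155 154 152 149 149]
 [131 125 117 115 126 141 143 127  87  42  28  28  30  40  59  69  73 101 134 151 155 156 155 153 151 150]
 [1
[... 902 characters left out ...]
 132 131 135 142 147 151 153 156 159 161 161 158 157 156]
 [ 42  39  33  45  81 115 132 133 120 105 114 134 142 143 144 144 147 149 151 154 157 160 161 160 158 156]
 [ 52  57  50  58  91 122 135 130 115 100 108 128 139 143 145 146 148 149 150 153 154 157 160 160 158 157]
 [ 72  87  82  79  98 122 130 124 109  97 100 113 123 129 135 140 144 146 149 151 152 154 157 159 158 156]
 [ 90 113 113 105 107 116 120 116 107 103 101 102 108 113 119 125 130 135 140 144 147 150 153 155 155 155]
 [ 97 125 131 122 111 109 109 110 113 116 109 110 114 114 114 113 115 119 124 130 136 140 145 149 151 152]
 [ 99 128 136 128 111 100  99 103 113 119 117 124 130 130 127 122 116 114 113 115 118 124 130 136 141 144]]
```

Call:
servo_tool --rotation '[[0,0,0],[0,0,0],[0,0,0],[0,0,0]]' --slide '[[0,0,-0.01],[0,0,-0.02],[0,0,-0.025],[0,0,-0.025]]' --grip '[-1,-1,-1,-1]'

```text
clock: 34.6
position: [602.5, 74.2, 98.0]
ee_rot: [0.92, -0.393, 0.0, -0.001]
contact_force: [-0.6, 0.2, 3.6]
gripper_width: -0.1
grasp_force: 1.7
```

Call:
servo_tool --rotation '[[0,0,0],[0,0,0],[0,0,0]]' --slide '[[0,0,-0.005],[0,0,-0.01],[0,0,-0.01]]' --grip '[-1,-1,-1]'

```text
clock: 34.98
position: [602.7, 74.3, 96.5]
ee_rot: [0.92, -0.393, 0.001, -0.001]
contact_force: [-1.7, 0.6, 6.7]
gripper_width: -0.1
grasp_force: 3.4
```

Call:
servo_tool --rotation '[[0,0,0],[0,0,0],[0,0,0]]' --slide '[[0,0,-0.004],[0,0,-0.008],[0,0,-0.008]]' --grip '[-1,-1,-1]'

```text
clock: 35.35
position: [602.8, 74.4, 95.5]
ee_rot: [0.92, -0.393, 0.001, -0.001]
contact_force: [-2.6, 0.0, 9.5]
gripper_width: -0.2
grasp_force: 4.5
```

```bash
python3 - <<'E'
from rail import *
from plan import *
commit([0,0,-.025-.01-.008],[0,0,0]);np.set_printoptions(threshold=99999,linewidth=200)
s=read_state();print(load()[0],s['position'],s['contact_force'])
d=get_image('side');s=read_state();print(s['position'],s['contact_force'])
E
```

```text
[602.338  74.103  94.012] [602.804125    74.41060497  95.51437003] [-2.62048807  0.0189903   9.48571751]
[602.80926084  74.37196846  95.56116211] [-2.09172555 -0.07928137  9.69668954]
```

Call:
servo_tool --rotation '[[0,0,0],[0,0,0],[0,0,0],[0,0,0],[0,0,0]]' --slide '[[0,0,0.03],[0,0,0.2],[0,0,0.5],[0.3,-0.3,0.8],[0.3,-0.3,0.8]]' --grip '[-1,-1,-1,-1,-1]'

```text
clock: 36.02
position: [663.4, 13.5, 255.7]
ee_rot: [0.92, -0.393, 0.001, -0.002]
contact_force: [1.2, 0.4, -0.9]
gripper_width: -0.0
grasp_force: 0.0
```

```bash
python3 - <<'E'
from rail import *
from plan import *
commit([.3,-.3,.8],[0,0,0]);np.set_printoptions(threshold=99999,linewidth=200)
s=read_state();print(load()[0],s['position'],s['contact_force'])
d=get_image('side');t=get_image('top');W=world(d)
def dark(im,r0,r1,c0,c1):
    w=np.clip(100-im.max(2)[r0:r1,c0:c1].astype(float),0,None);v,u=np.mgrid[r0:r1,c0:c1];return (w*u).sum()/w.sum(),(w*v).sum()/w.sum()
print('side rows 190..209, cols 276..305');print(d['image'].max(2)[190:210,276:306].astype(int))
print('top rows 190..214, cols 226..252');print(t['image'].max(2)[190:214,226:252].astype(int))
print('knob depth',[W[v,u].astype(int).tolist() for v in range(195,202) for u in (293,294,295)])
E
```

```text
[662.338  14.103 254.012] [663.35265009  13.50755362 255.72543381] [ 1.17967909  0.42800626 -0.92580564]
side rows 190..209, cols 276..305
[[137 138 140 135 125 116 118 126 135 142 146 147 148 148 149 150 154 158 160 161 159 158 156 156 155 155 152 150 149 149]
 [136 136 136 133 125 114 105 107 122 139 145 146 148 148 148 149 152 155 159 160 160 159 157 156 156 155 154 152 149 148]
 [134 129 127 129 129 122 109 106 120 138 145 146 146 148 148 148 151 153 156 159 160 159 158 156 156 155 154 153 150 148]
 [128 115 107 112 117 118 118 124 134 144 148 148 147 148 148 148 148 150 153 157 160 160 159 157 156 155 155 154 152 150]
 [115  97  87  90  93 101 120 136 144 150 151 151 150 149 148 147 144 141 142 150 157 160 160 158 156 155 155 155 153 151]
 [ 94  79  77  80  73  80 105 124 135 141 146 150 151 149 147 142 131 118 117 134 150 158 160 159 157 156 155 155 154 153]
 [ 78  68  68  71  61  63  81  95 106 115 127 137 142 145 143 132 109  84  81 109 137 153 159 160 158 156 154 154 155 154]
 [ 67  59  56  55  51  54  64  69  72  82  98 112 124 135 138 122  87  52  52  87 125 149 158 160 16
[... 3745 characters left out ...]
9 114 122 126 126 126 127 127 126]
 [106  89  76  72  72  73  76  77  77  75  69  61  56  59  61  64  73  87 105 118 123 125 125 125 125 125]
 [101  82  74  72  72  72  70  66  61  59  58  55  57  59  61  63  68  79  99 115 122 123 123 124 123 123]
 [ 96  80  74  72  71  69  66  60  53  48  48  50  54  58  61  62  64  75  95 114 121 123 123 123 123 123]]
knob depth [[605, 77, 124], [668, 241, -2], [668, 232, 3], [602, 69, 128], [605, 70, 126], [608, 69, 127], [602, 68, 125], [604, 66, 127], [607, 67, 125], [602, 68, 122], [604, 67, 123], [607, 67, 122], [602, 67, 120], [604, 65, 121], [607, 67, 119], [608, 83, 104], [659, 216, -1], [661, 213, 0], [607, 81, 102], [656, 207, 1], [658, 205, 2]]
```

```bash
python3 - <<'E'
from rail import *
from scipy.optimize import least_squares
D=[get_image('side') for _ in range(6)]
P=[]
for d in D:
    W=world(d);m=np.zeros(W.shape[:2],bool);m[194:201,291:297]=1;m&=(d['image'].max(2)<105)&(W[...,2]>112)&(W[...,2]<135)
    P.append(W[m])
P=np.vstack(P);R=cv2.Rodrigues(np.array(D[0]['rvec'],float))[0]
for r in (5.5,6,6.5):
    s=least_squares(lambda c:np.linalg.norm(P-c,axis=1)-r,P.mean(0)+R[2]*4,loss='soft_l1');print(r,len(P),s.x.round(1))
# bar axis height, same method, on last straight
G0=np.array([591.3,85.57]);a=np.radians(133.7);f=np.array([np.cos(a),np.sin(a),0])
Q=[]
for d in D:
    W=world(d);q=W-np.r_[G0,100];al=q@f;m=(al>-60)&(al<-30)&(abs(q[...,2])<14)&(np.linalg.norm(q-al[...,None]*f,axis=-1)<14);Q.append(W[m])
Q=np.vstack(Q);nn=np.cross([0,0,1],f)
s=least_squares(lambda c:np.hypot((Q-np.r_[G0,0])@nn-c[0],Q[:,2]-c[1])-6,[0,100],loss='soft_l1');print('bar left,z',s.x,len(Q))
E
```

```text
5.5 78 [605.1  69.8 122.2]
6 78 [605.6  70.2 121.8]
6.5 78 [606.1  70.6 121.4]
bar left,z [  0.40019189 100.16060089] 294
```

```bash
python3 -c "
from bench import job_done
print(job_done())"
```

```text
the job is handed in; nothing more can be done
None
```

I handed the job in with the hanger slid round all the bends and home against the buffer, the catch pressed down behind it, and the gripper withdrawn clear; by the camera depth the catch is about 0.05 rad from level (limit 0.1), and no verdict came back.

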